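Hook a tube adapter out of a centrifuge rotor

TASK

One blue tube adapter has been left at the bottom of a bore of the centrifuge rotor. Take the yellow-handled removal hook from its cup, hook the adapter by its wire bail, draw it out of the bore and set it gently upright in the white drying tray beside the one already there, then stand the hook back in its cup. Handle the adapter only with the hook, do not force the hook against the rotor, and leave the other adapter standing where it is.

Things in the scene. Friction and masses are not known exactly. Their poses are not given: they have to be found in the camera images.
- rotor: Dark grey centrifuge rotor, fixed, 258 mm across. Origin on its axis at bench level, z up. Its dished top has six round bores, one every 60 degrees, 46 mm wide and 98 mm deep along their axes, each leaning 20 degrees: mouth nearer the rotor axis, bottom farther out. The outer rim is the highest part, 123 mm. The bore towards the rotor's +x holds the adapter.
- bore_mouth (a point): Centre of the mouth of the bore that holds the adapter, 64 mm from the rotor axis along the rotor's +x, 112 mm above the bench. Its frame is the rotor's (upright, not tilted): going down the bore is moving along (sin 20, 0, -cos 20 degrees) in that frame. The flat facet round the mouth is square to the bore.
- adapter_mid (a point): Centre, half-way up, of the blue plastic adapter that sits on the bottom of the bore: a cylinder 43 mm wide, 40 mm high, with a blind 18 mm hole in its top; 0.1 to 0.19 kg with its wire bail. z runs up its axis (along the bore at the start, 20 degrees off vertical), x points outward from the rotor axis (and rises) at the start, y across.
- bail_hinge (a point): Middle of the bail's hinge on the adapter, 3 mm above its top face; adapter's axes, hinge along y. The bail, 3.6 mm steel wire, is an arch 30 mm wide at the feet; its straight top is 14 mm wide, wire centre 28 mm from the hinge. It swings freely and lies flopped over to a stop, 32 degrees towards +x or -x. Which side is not given: see or feel it. Hook it from the side it leans away from.
- hook_grip (a point): Where to hold the removal hook: middle of its yellow handle, a 20 mm square bar (faces across x and y) from 45 mm below to 35 mm above this point. z runs along the tool from the hooked end to the handle. A straight 4.6 mm rod on the axis continues below. Total length 160 mm, 0.13 kg. It starts in the cup, hooked end down, leaning about 11 degrees.
- hook_bend (a point): Lowest point of the hook's J, 125 mm below the grip point and 6.8 mm to the +x of the rod's axis; same axes. The rod turns towards +x and up again: the up-turned point has its centre line 13.6 mm to the +x of the rod's, its top 14.8 mm above the lowest point. Gap between rod and point 9 mm; bottom of the gap 4.6 mm above the lowest point.
- cup: Steel holder cup on a rubber foot, fixed, 95 mm high, 45 mm wide inside, inner floor 5 mm above the bench. Origin at the centre of its underside, z up.
- tray: White drying tray, fixed, outside 200 mm (its x) by 150 mm (its y), walls 4 mm thick and 22 mm high, floor 4 mm above the bench. Origin at the centre of its underside. The adapter already in it stands in its +x half; its -x half is free.
- other_mid (a point): Centre, half-way up, of a second blue adapter of the same kind, already standing in the +x half of the tray.
Things that resemble listed ones, but are neither listed nor needed, are in the scene too. Leave any brown look-alike of the part that bears other_mid alone. What is shaped like the part that bears hook_grip but pink is not meant.

How it is judged:
On the way, in this order (a step that is already met when the one before it is completed fails the run):
1. the adapter hangs on the hook, drawn clear out of the rotor (height (world z) of adapter_mid above 0.135 m and contact force between hook and adapter above 0.4 N and contact force between adapter and rotor below 0.05 N), for 0.15 s.
2. the adapter stands upright on the floor of the tray, let go by the hook (x of adapter_mid in the frame of tray between -0.08 and 0.08 m and y of adapter_mid in the frame of tray between -0.055 and 0.055 m and height (world z) of adapter_mid between 0.02 and 0.03 m and angle between adapter_mid's own z axis and vertical below 0.12 rad and contact force between hook and adapter below 0.05 N), for 0.2 s.
At the end, for the whole second after the job is handed in: The adapter stands upright (within 7 degrees) and still on the tray's floor, within its walls, with the other adapter still standing in the tray, and the hook stands handle up in its cup, its hooked end on or within 20 mm of the cup's floor, at rest (x of adapter_mid in the frame of tray between -0.08 and 0.08 m and y of adapter_mid in the frame of tray between -0.055 and 0.055 m and height (world z) of adapter_mid between 0.02 and 0.03 m and angle between each of adapter_mid, other_mid's own z axis and vertical below 0.12 rad and linear speed of adapter below 0.02 m/s and height (world z) of other_mid below 0.03 m and x of other_mid in the frame of tray between -0.08 and 0.08 m and y of other_mid in the frame of tray between -0.055 and 0.055 m and x of hook_bend in the frame of cup between -0.026 and 0.026 m and y of hook_bend in the frame of cup between -0.026 and 0.026 m and z of hook_bend in the frame of cup below 0.025 m and angle between hook_grip's own z axis and vertical below 0.5 rad and linear speed of hook below 0.03 m/s); the robot touches nothing.
It fails at once if the robot's fingers or arm touch the adapter instead of the hook (contact force between any of the fingers, the arm and adapter above 0.5 N).
It fails at once if the hook is forced against the rotor with more than 40 N (contact force between hook and rotor above 40 N).
It fails at once if the adapter is dropped or slammed into the tray (more than 30 N) (contact force between adapter and tray above 30 N).
It fails at once if the other adapter is knocked over or pushed more than 30 mm (angle between other_mid's own z axis and vertical above 0.5 rad or distance of other_mid from where it was at the start of the episode above 0.03 m).
It also fails if it takes over 72 s, if anything falls off the work surface, if the arm or the gripper's body presses on something with over 40 N, if the wrist force passes 120 N, or if a joint passes its speed limit or range.

ROBOT

A 6-joint arm with a two-finger parallel gripper is mounted at the origin on the work surface. World frame = base frame: x ahead of the robot, y to its left, z up, the work surface at z = 0. Lengths are in m, angles in rad, forces in N, time in s.
With the tool pointing down it reaches from about 0.225 to 0.875 m from the base axis. Payload 3.4 kg.
Tool frame: the origin (TCP) lies at the very end of the fingers, on their centre line; the grasp point (between the pads) lies 19 mm behind it (env.hold_point_z is the distance from the TCP to the grasp point, in m); x points along the fingers, z is the direction in which the jaws open and shut, and the axes are right-handed (so a half turn about x gives the same grasp; the last joint's range is limited). The gripper opens to 85 mm and grips with 20 to 120 N. Pads are 22 mm wide; open, the fingers measure 114 mm over their backs; the gripper's body (76 mm by 85 mm) begins 54 mm behind the grasp point. The pads swing forward as they close: fully open they stand 13 mm farther back than shut.
Start: joints at [-1.302, 0.276, 1.505, -0, 1.361, -0.121], TCP at [0.219, -0.532, 0.231] pointing down, gripper open.
Joint ranges: [-2.89, 2.89], [-0.75, 2.08], [0.22, 2.7], [-1.18, 4.32], [0.11, 2.71], [-2.7, 2.7]. Speed limits (rad/s): [2.57, 2.57, 3.14, 3.14, 3.14, 3.14].

INTERFACE

Orientations are given as [roll, pitch, yaw] about the fixed x, y, z axes, in that order (R = Rz(yaw) Ry(pitch) Rx(roll)).
In Python, from bench import env gives the robot as it stands.
- The arm moves only by the tool arm_command, never from a script. Its argument "motion" is a list of rows, each an object with "travel": the shift along the tool's x, y, z as a fraction of full scale, a list of three; "turn": the turn, a rotation vector about the tool's x, y, z as a fraction of full scale, a list of three. In form: [{"travel": [tx, ty, tz], "turn": [wx, wy, wz]}, ...]. A call has 1 to 12 rows; each row shifts and turns the commanded pose from where the row before left it, along the tool's axes as they then stand; what a row does not reach is not made up. Full scale, the value 1, is 0.25 m for a shift and pi/4 rad for a turn. A row lasts 1/8 s, in which the tool goes at most 62.5 mm and 10.7 degrees, less where a joint would pass 70% of its speed; a pose out of reach is approached as far as the arm can. A call with a number of a shift or a turn outside -1 to 1 is refused whole. A call with a gripper value outside its range is refused whole. "hand" is the opening, from -1 (shut) to 1 (fully open), set as the call begins (left out, the last holds). The fingers move at their own pace and stop on an object; "squeeze" is the grip in N (left out, the last holds). Time passes only in rows, so rows that do not move let the fingers close. It gives the time, the measured TCP pose, the force and the opening at its end, in the units of the state.
- env.state(): the state, without advancing time (a new reading comes with each control period).
- env.get_image(name): name is "scene" or "top" or "wrist"; returns the picture (384x512x3 uint8, red, green, blue); there is no depth.
- env.camera_info(name): a dict with "fx", "fy", "cx", "cy" (pixels), "camera_from_world" (4x4, takes a point from world to camera coordinates). Camera axes: x right, y down, z forward; pixel columns grow to the right and rows downward; lengths in m; the calibration is good to about 2 mm. A picture is of the moment at which its call begins: read the wrist's pose just before it. camera_info takes no time and is no camera call; for the wrist camera it gives the pose at the moment of the call.
- env.close_job(): hands the job in, once; it reports no verdict.
The state is a dict: "time": time; "q": joint angles; "qd": joint speeds; "effort": joint torques, N m; "position": TCP position; "ee_rot": TCP orientation; "ft_force": force on the tool from outside, world axes, zero at the start; "wrist_torque": the same for the moment, N m; "gripper_width": finger opening in m.
Only numpy, scipy, OpenCV 4.12 (cv2) and the standard library are available. Lean on these libraries where they do the work, as an engineer would, in place of code of your own. Each camera call takes 0.05 s, during which the arm holds its last target.

## Working session

There is one attempt and no reset: what is moved stays moved. The work goes in short steps, Python scripts to look and compute and a tool call to move; the robot and the scene stay as the last step left them, time stands still between calls to the robot, and variables do not carry over. Pictures are saved under pics/ and viewed, and the job is handed in when it is done.

Besides the shell and the picture viewer there is one more tool, called after ">>>" as name(argument=value, ...), one argument or row to a line, values as JSON. arm_command: Moves the arm, as the interface text tells. Shift numbers are shares of 0.25 m and turn numbers shares of pi/4 rad, none past 1 either way. Its arguments: {"type":"object","properties":{"motion":{"type":"array"},"hand":{"type":"number"},"squeeze":{"type":"number"}},"required":["motion"]}

```bash
ls; mkdir -p pics
python3 - <<'E'
from bench import env
import cv2
print(env.state())
for n in ["scene","top","wrist"]:
    i=env.camera_info(n); print(n,i)
    cv2.imwrite(f"pics/{n}0.png",cv2.resize(env.get_image(n)[:,:,::-1],(800,600),interpolation=cv2.INTER_CUBIC))
E
```

```text
pics
{'time': 0.0, 'q': array([-1.30196711e+00,  2.76620126e-01,  1.50615857e+00, -1.52071220e-05,
        1.36068954e+00, -1.21012970e-01]), 'qd': array([ 5.36341499e-04,  6.88972216e-04, -3.81110380e-04,  9.89661614e-04,
        3.16271189e-05, -2.54463953e-04]), 'effort': array([ 8.11316168e-04, -4.16766500e+01, -2.45806199e+01, -1.22761990e-04,
        1.11162223e-02, -3.41510236e-05]), 'position': array([ 0.21836401, -0.53134343,  0.23041524]), 'ee_rot': array([3.02850598, 1.56892069, 1.84755502]), 'ft_force': array([-0.76787128, -0.33325283, -0.51423831]), 'wrist_torque': array([ 0.00518248,  0.01920439, -0.03973998]), 'gripper_width': 0.08521211829891794}
scene {'fx': 399.15799008011896, 'fy': 399.15799008011896, 'cx': 258.8081134095505, 'cy': 192.54997964308896, 'camera_from_world': array([[-0.46530274,  0.88507924,  0.01131791,  0.21844699],
       [ 0.52885798,  0.28823834, -0.79826555, -0.1705187 ],
       [-0.70979053, -0.36544958, -0.60219931,  1.50937653],
       [ 0.        ,  0.        ,  0.        ,  1.        ]])}
top {'fx': 378.38701394243867, 'fy': 378.38701394243867, 'cx': 255.58711973115064, 'cy': 195.97126993440457, 'camera_from_world': array([[ 0.03024429, -0.99952275,  0.00628889, -0.01307852],
       [-0.98915699, -0.03083408, -0.1435887 ,  0.49761747],
       [ 0.14371409, -0.00187797, -0.98961747,  0.92327773],
       [ 0.        ,  0.        ,  0.        ,  1.        ]])}
wrist {'fx': 324.9827281951353, 'fy': 324.9827281951353, 'cx': 258.8396766857425, 'cy': 188.55872772931798, 'camera_from_world': array([[ 0.38066718, -0.92470787, -0.00280225, -0.57429493],
       [-0.8922131 , -0.36808328,  0.26166866, -0.03420871],
       [-0.24299853, -0.09710847, -0.9651537 ,  0.37975925],
       [ 0.        ,  0.        ,  0.        ,  1.        ]])}
```

View pics/scene0.png

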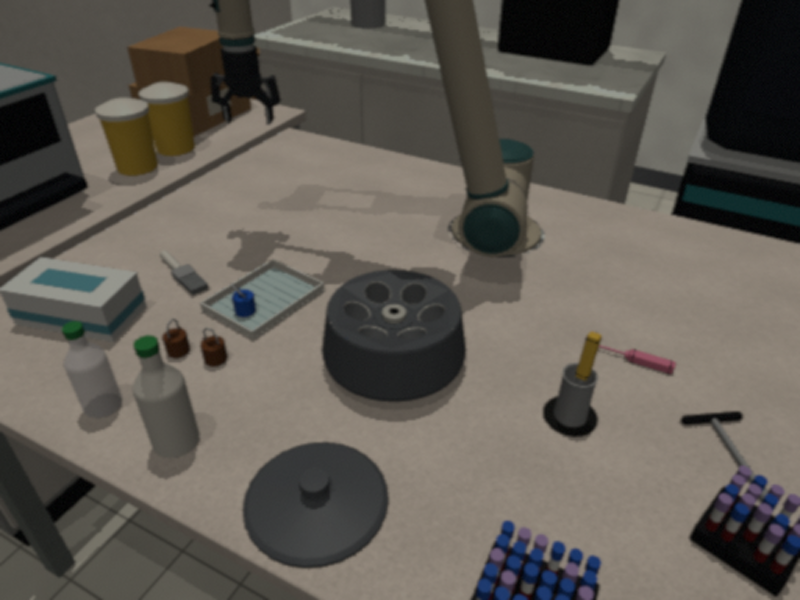

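View pics/top0.png

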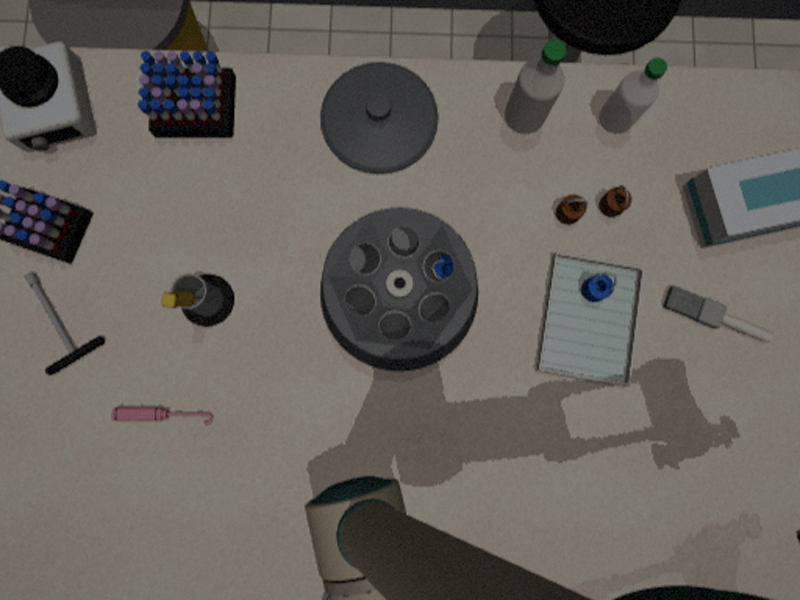

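View pics/wrist0.png

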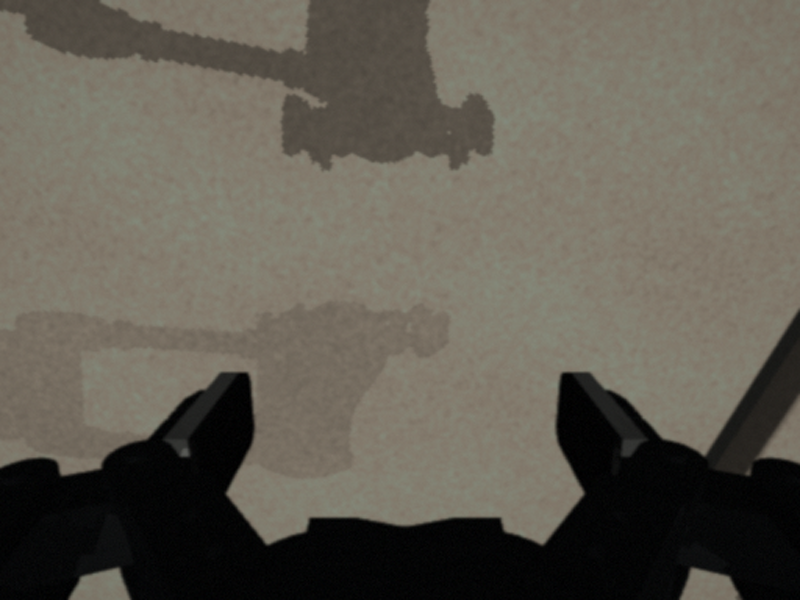

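Candidates for the hook (top view, 800x600): the yellow handle in the cup at (180,299) fits the description, and the pink one at (160,414) is a decoy. The adapter in the rotor bore is at (441,267). The other adapter is in the tray at (598,288), and the brown look-alikes are at (570,208) and (615,200). I'll check close crops before reaching.

```bash
cat > h.py <<'E'
import numpy as np, cv2
from bench import env
from scipy.spatial.transform import Rotation as R
def ray(info,uv):
    T=np.array(info["camera_from_world"]);Rm=T[:3,:3];o=-Rm.T@T[:3,3]
    d=Rm.T@np.array([(uv[0]-info["cx"])/info["fx"],(uv[1]-info["cy"])/info["fy"],1.]);return o,d/np.linalg.norm(d)
def tri(rs):
    A=np.zeros((3,3));b=np.zeros(3)
    for o,d in rs:
        P=np.eye(3)-np.outer(d,d);A+=P;b+=P@o
    p=np.linalg.solve(A,b);return p,[np.linalg.norm((np.eye(3)-np.outer(d,d))@(p-o)) for o,d in rs]
def onz(info,uv,z):
    o,d=ray(info,uv);return o+d*(z-o[2])/d[2]
def proj(info,p):
    T=np.array(info["camera_from_world"]);c=T[:3,:3]@np.asarray(p)+T[:3,3]
    return np.array([info["fx"]*c[0]/c[2]+info["cx"],info["fy"]*c[1]/c[2]+info["cy"]])
def crop(img,x0,y0,w,h,s,name):
    c=img[y0:y0+h,x0:x0+w,::-1];c=cv2.convertScaleAbs(c,alpha=1.6,beta=10)
    cv2.imwrite(name,cv2.resize(c,(w*s,h*s),interpolation=cv2.INTER_CUBIC))
def Rt(st): return R.from_euler('xyz',st['ee_rot']).as_matrix()
E
python3 - <<'E'
from h import *
im=env.get_image("top"); sc=env.get_image("scene")
np.save("top.npy",im);np.save("scene.npy",sc)
crop(im,90,160,80,60,8,"pics/t_cup.png")
crop(im,200,125,110,115,5,"pics/t_rot.png")
crop(sc,340,200,80,80,7,"pics/s_cup.png")
crop(sc,200,165,105,90,6,"pics/s_rot.png")
crop(im,335,150,90,100,6,"pics/t_tray.png")
E
```

```text
(no output)
```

View pics/t_cup.png

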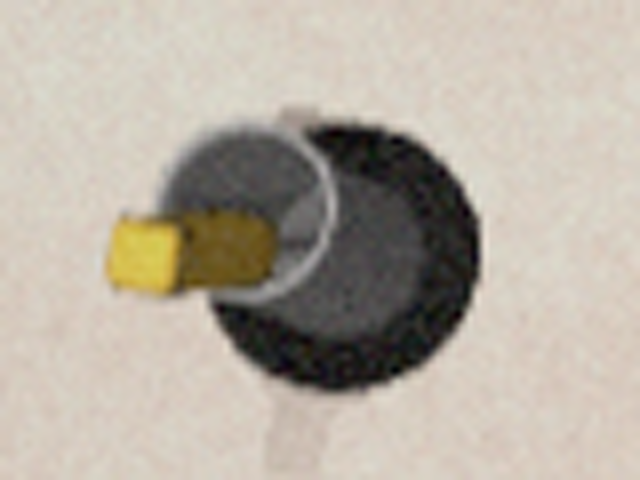

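View pics/t_rot.png

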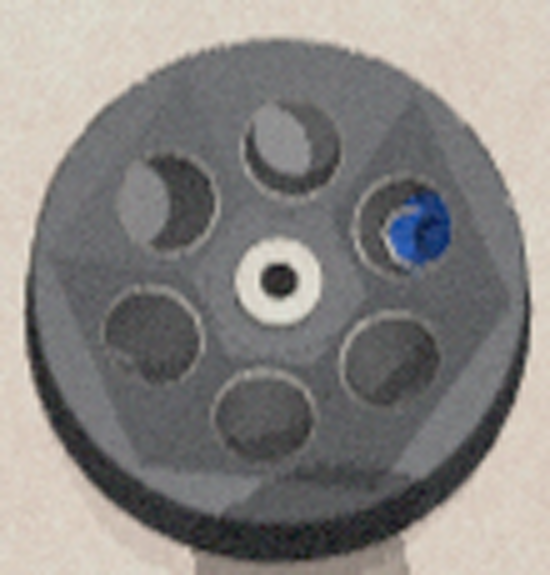

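View pics/s_cup.png

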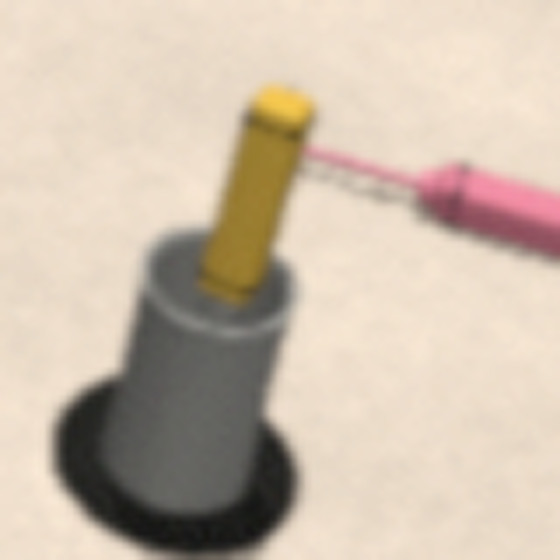

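View pics/s_rot.png

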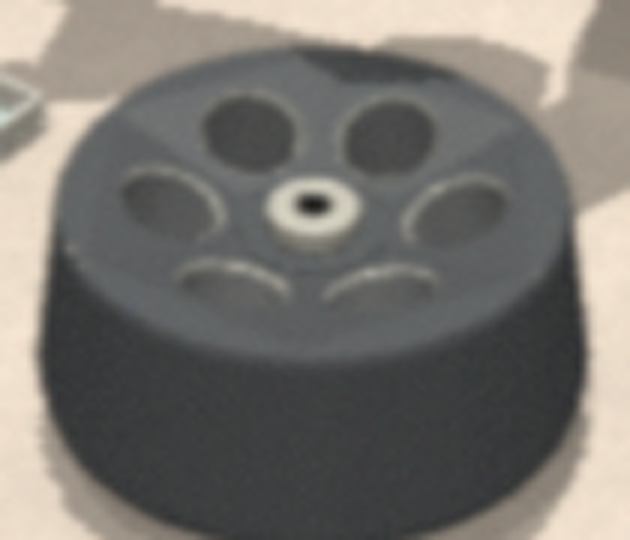

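View pics/t_tray.png

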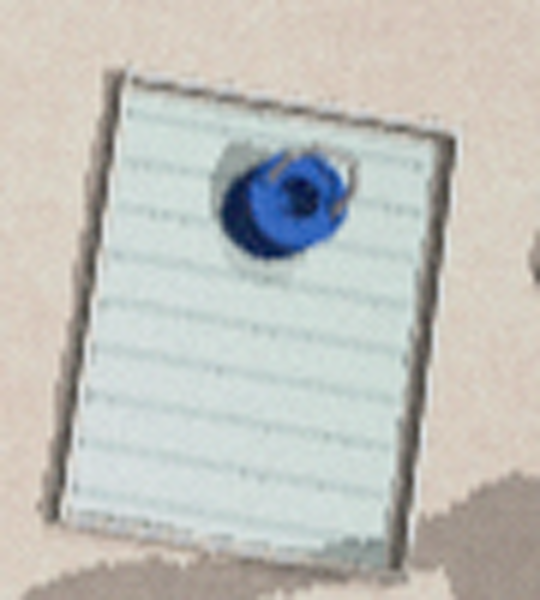

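```bash
cat > m1.py <<'E'
from h import *
from scipy.optimize import least_squares
ti,si=env.camera_info("top"),env.camera_info("scene")
T=lambda c,s,o:(np.array(c,float)+.5)/s-.5+np.array(o)
tm=[T(c,5,(200,125)) for c in [(404,226),(293,149),(168,203),(153,336),(265,416),(390,358)]]
sm={}
fit=lambda p:np.concatenate([proj(ti,[p[0]+.064*np.cos(p[2]+k*np.pi/3),p[1]+.064*np.sin(p[2]+k*np.pi/3),p[3]])-tm[k] for k in range(6)])
r=least_squares(fit,[0.5,0,-0.5,.112]);print("rotor",r.x,np.degrees(r.x[2]),np.abs(r.fun).max())
r2=least_squares(lambda p:fit([*p,.112]),[0.5,0,-0.5]);print("rotor z fixed",r2.x,np.degrees(r2.x[2]),np.abs(r2.fun).max())
print("ring tri",tri([ray(ti,T((279,281),5,(200,125))),ray(si,T((313,205),6,(200,165)))]))
for n,a,b in [("handletop",(145,255),(282,108)),("handlebot",(266,247),(230,288)),("cuprim",(249,213),(221,283))]:
    print(n,tri([ray(ti,T(a,8,(90,160))),ray(si,T(b,7,(340,200)))]))
print("foot", onz(ti,T((345,257),8,(90,160)),.004),onz(si,T((176,463),7,(340,200)),.004))
for n,c in [("c1",(125,70)),("c2",(455,130)),("c3",(405,575)),("c4",(48,518))]:
    print(n,onz(ti,T(c,6,(335,150)),.022))
print("other top",onz(ti,T((302,197),6,(335,150)),.044))
E
python3 m1.py
```

```text
rotor [ 0.52258299  0.00394473 -1.11668279  0.11338893] -63.98121075615833 0.33696963887047104
rotor z fixed [ 0.52283945  0.00394467 -1.11668283] -63.98121311113183 0.3128079592071913
ring tri (array([0.52222001, 0.00434333, 0.11319747]), [np.float64(0.0005188064887542101), np.float64(0.0005188064887542611)])
handletop (array([0.48013834, 0.33003355, 0.15639465]), [np.float64(0.00032299975758006577), np.float64(0.00032299975758017164)])
handlebot (array([0.49373865, 0.32643062, 0.08118469]), [np.float64(0.0033667399879869896), np.float64(0.003366739987987187)])
cuprim (array([0.50297661, 0.32625061, 0.09165715]), [np.float64(0.0009875626940290365), np.float64(0.0009875626940291113)])
foot [0.50372764 0.32424528 0.004     ] [0.50627589 0.32745023 0.004     ]
c1 [ 0.59951466 -0.25563177  0.022     ]
c2 [ 0.57738455 -0.3988087   0.022     ]
c3 [ 0.38498434 -0.37219235  0.022     ]
c4 [ 0.40432566 -0.22154092  0.022     ]
other top [ 0.54148672 -0.32407158  0.044     ]
```

```bash
cat >> h.py <<'E'
def cam_in_tool():
    s=env.state();i=env.camera_info("wrist");T=np.array(i["camera_from_world"])
    W=np.eye(4);W[:3,:3]=Rt(s);W[:3,3]=s['position']
    return np.linalg.inv(W)@np.linalg.inv(T)
def frame(xdir,zdir):
    x=np.array(xdir,float);x/=np.linalg.norm(x);z=np.array(zdir,float);z-=x*(x@z);z/=np.linalg.norm(z)
    return np.stack([x,np.cross(z,x),z],1)
def plan(p,Rg,n=None,p0=None,R0=None,vmax=.06,wmax=.17,rnd=4):
    s=env.state()
    p0=s['position'] if p0 is None else np.array(p0); R0=Rt(s) if R0 is None else R0
    rv=R.from_matrix(R0.T@Rg).as_rotvec();d=np.array(p)-p0
    if n is None: n=int(max(1,np.ceil(np.linalg.norm(d)/vmax),np.ceil(np.linalg.norm(rv)/wmax)))
    Rc=R0.copy();rows=[]
    for k in range(n):
        t=Rc.T@(d/n)/.25; w=rv/n/(np.pi/4)
        rows.append((np.round(t,rnd).tolist(),np.round(w,rnd).tolist())); Rc=Rc@R.from_rotvec(rv/n).as_matrix()
    print("n",n,"dist",np.linalg.norm(d),"ang",np.degrees(np.linalg.norm(rv)))
    print(",".join('{"travel":%s,"turn":%s}'%(r[0],r[1]) for r in rows).replace(" ",""))
E
python3 - <<'E'
from h import *
s=env.state();print(np.round(Rt(s),3),s['position'])
print(np.round(cam_in_tool(),4), env.hold_point_z)
E
```

```text
[[-0.     0.925  0.38 ]
 [ 0.001  0.38  -0.925]
 [-1.     0.    -0.001]] [ 0.21843246 -0.53167886  0.23087265]
[[ 1.200e-03 -2.619e-01  9.651e-01 -1.434e-01]
 [ 7.000e-04 -9.651e-01 -2.619e-01  6.680e-02]
 [ 1.000e+00  1.000e-03 -9.000e-04  5.000e-04]
 [ 0.000e+00  0.000e+00  0.000e+00  1.000e+00]] 0.0187
```

Run:
```python
from h import *
a=np.radians(-64);u=np.array([np.cos(a),np.sin(a),0])
Rg=frame([0,0,-1],np.cross([0,0,-1],-u)); print(Rg)
plan([.535,-.021,.251],Rg,n=12)
```

```text
[[ 0.         -0.43837115  0.89879405]
 [ 0.          0.89879405  0.43837115]
 [-1.          0.          0.        ]]
n 12 dist 0.6011763609285128 ang 93.66745976256526
{"travel":[-0.0066,0.1623,-0.1174],"turn":[-0.1735,-0.0001,-0.0001]},{"travel":[-0.0066,0.1767,-0.0942],"turn":[-0.1735,-0.0001,-0.0001]},{"travel":[-0.0066,0.1879,-0.0694],"turn":[-0.1735,-0.0001,-0.0001]},{"travel":[-0.0066,0.1956,-0.0432],"turn":[-0.1735,-0.0001,-0.0001]},{"travel":[-0.0067,0.1996,-0.0162],"turn":[-0.1735,-0.0001,-0.0001]},{"travel":[-0.0067,0.2,0.011],"turn":[-0.1735,-0.0001,-0.0001]},{"travel":[-0.0067,0.1966,0.0381],"turn":[-0.1735,-0.0001,-0.0001]},{"travel":[-0.0067,0.1896,0.0644],"turn":[-0.1735,-0.0001,-0.0001]},{"travel":[-0.0067,0.1791,0.0896],"turn":[-0.1735,-0.0001,-0.0001]},{"travel":[-0.0067,0.1653,0.1131],"turn":[-0.1735,-0.0001,-0.0001]},{"travel":[-0.0067,0.1484,0.1345],"turn":[-0.1735,-0.0001,-0.0001]},{"travel":[-0.0067,0.1288,0.1534],"turn":[-0.1735,-0.0001,-0.0001]}
```

>>> arm_command(
  motion=[
    {"travel": [-0.0066,0.162,-0.117],"turn": [-0.1735,0,0]},
    {"travel": [-0.0066,0.177,-0.094],"turn": [-0.1735,0,0]},
    {"travel": [-0.0066,0.188,-0.069],"turn": [-0.1735,0,0]},
    {"travel": [-0.0066,0.196,-0.043],"turn": [-0.1735,0,0]},
    {"travel": [-0.0067,0.2,-0.016],"turn": [-0.1735,0,0]},
    {"travel": [-0.0067,0.2,0.011],"turn": [-0.1735,0,0]},
    {"travel": [-0.0067,0.197,0.038],"turn": [-0.1735,0,0]},
    {"travel": [-0.0067,0.19,0.064],"turn": [-0.1735,0,0]},
    {"travel": [-0.0067,0.179,0.09],"turn": [-0.1735,0,0]},
    {"travel": [-0.0067,0.165,0.113],"turn": [-0.1735,0,0]},
    {"travel": [-0.0067,0.148,0.135],"turn": [-0.1735,0,0]},
    {"travel": [-0.0067,0.129,0.153],"turn": [-0.1735,0,0]},
  ],
)

```text
time: 1.75
position: [0.5361, -0.0197, 0.2514]
ee_rot: [-1.452, 1.57, -0.993]
ft_force: [0.6, -0.6, 0.7]
gripper_width: 0.0858
```

>>> arm_command(
  motion=[
    {"travel": [0,0,0],"turn": [0,0,0]},
    {"travel": [0,0,0],"turn": [0,0,0]},
  ],
)

```text
time: 2.0
position: [0.5348, -0.0215, 0.251]
ee_rot: [-3.009, 1.569, -2.555]
ft_force: [0.4, 0.2, 0.3]
gripper_width: 0.0853
```

Run:
```python
from h import *
s=env.state();print(s['position'],s['time'],s['q'],s['ft_force'])
i=env.camera_info("wrist");im=env.get_image("wrist");np.save("w1.npy",im);np.save("w1T.npy",i["camera_from_world"])
a=np.radians(-64);u=np.array([np.cos(a),np.sin(a),0])
m=np.array([.5227,.004,.112])+.064*u
uv=proj(i,m);print(uv)
cv2.imwrite("pics/w1.png",cv2.resize(cv2.convertScaleAbs(im[:,:,::-1],alpha=1.6),(800,600)))
x,y=int(uv[0])-50,int(uv[1])-45
print(x,y);crop(im,x,y,100,90,8,"pics/w1c.png")
```

```text
[ 0.53483334 -0.02145596  0.25097957] 2.0 [-1.69437039e-01  2.05799544e-01  1.55224090e+00 -1.00813585e-03
  1.38460204e+00 -6.23298917e-01] [0.38729199 0.23018677 0.34865421]
[258.62050612 214.87761653]
208 169
```

View pics/w1.png

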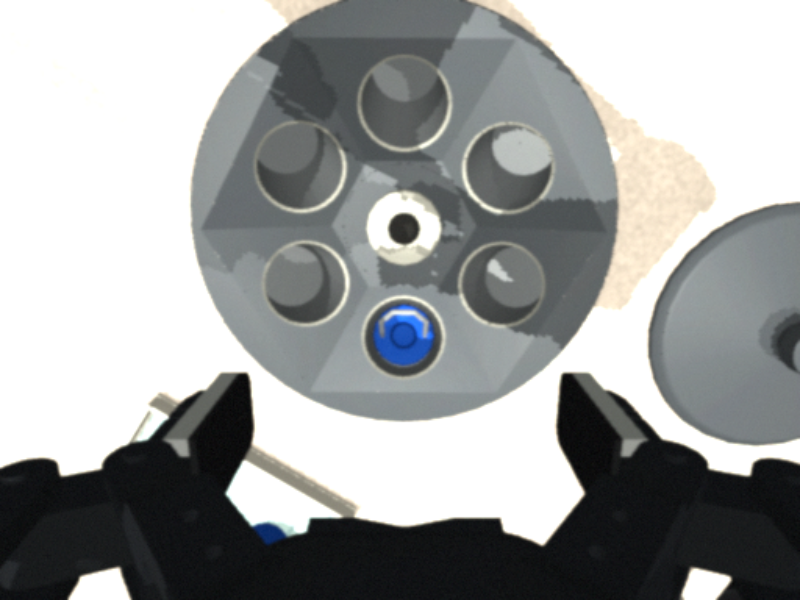

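View pics/w1c.png

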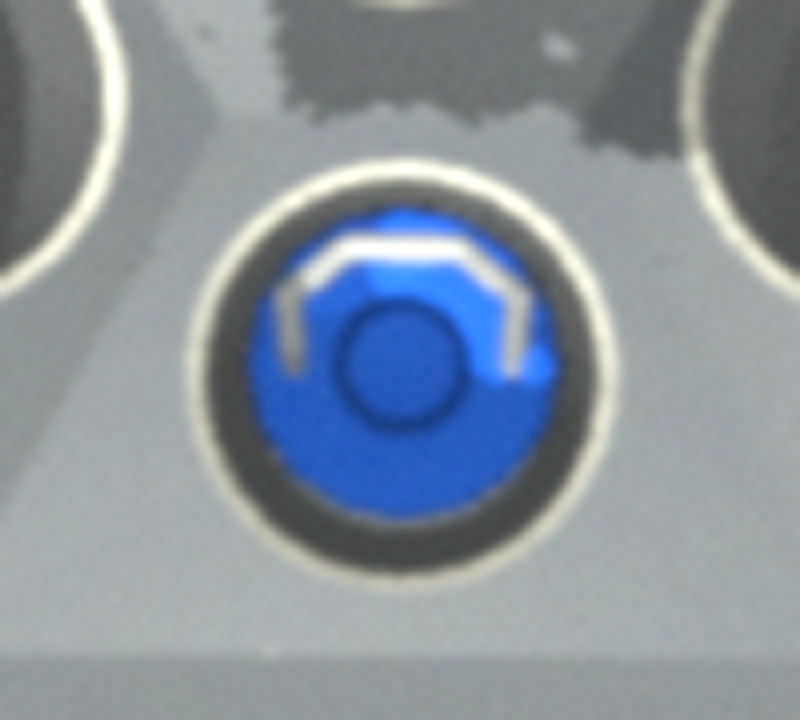

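The wrist crop shows the blue adapter's bail lying toward the rotor axis: the straight top is at crop (402,248), above the hole centre at (402,363). So the bail leans to -x, and I'll hook from the outer side with the point facing inward. Next I'll look into the cup.

Run:
```python
from h import *
a=np.radians(-64);u=np.array([np.cos(a),np.sin(a),0])
Rg=frame([0,0,-1],np.cross([0,0,-1],-u))
plan([.575,.27,.26],Rg)
```

```text
n 5 dist 0.2948396948545716 ang 0.07918598727444962
{"travel":[-0.0073,0.1959,0.1312],"turn":[-0.0002,-0.0003,0.0001]},{"travel":[-0.0073,0.1958,0.1313],"turn":[-0.0002,-0.0003,0.0001]},{"travel":[-0.0072,0.1958,0.1313],"turn":[-0.0002,-0.0003,0.0001]},{"travel":[-0.0072,0.1958,0.1313],"turn":[-0.0002,-0.0003,0.0001]},{"travel":[-0.0072,0.1958,0.1314],"turn":[-0.0002,-0.0003,0.0001]}
```

>>> arm_command(
  motion=[
    {"travel": [-0.0072,0.196,0.131],"turn": [0,0,0]},
    {"travel": [-0.0072,0.196,0.131],"turn": [0,0,0]},
    {"travel": [-0.0072,0.196,0.131],"turn": [0,0,0]},
    {"travel": [-0.0072,0.196,0.131],"turn": [0,0,0]},
    {"travel": [-0.0072,0.196,0.131],"turn": [0,0,0]},
    {"travel": [0,0,0],"turn": [0,0,0]},
    {"travel": [0,0,0],"turn": [0,0,0]},
  ],
)

```text
time: 2.92
position: [0.5749, 0.2692, 0.2601]
ee_rot: [-2.458, 1.569, -2.005]
ft_force: [0.2, -0.1, 0.4]
gripper_width: 0.0855
```

Run:
```python
from h import *
s=env.state();print(s['position'],s['time'])
i=env.camera_info("wrist");im=env.get_image("wrist");np.save("w2.npy",im);np.save("w2T.npy",i["camera_from_world"])
uv=proj(i,[.503,.326,.095]);print(uv,proj(i,[.503,.326,.005]))
x,y=max(0,int(uv[0])-60),max(0,int(uv[1])-45)
print(x,y);crop(im,x,y,100,75,8,"pics/w2c.png")
```

```text
[0.57490578 0.2691915  0.26005471] 2.925
[214.29729481  81.06459631] [224.51439763  85.42891585]
154 36
```

View pics/w2c.png

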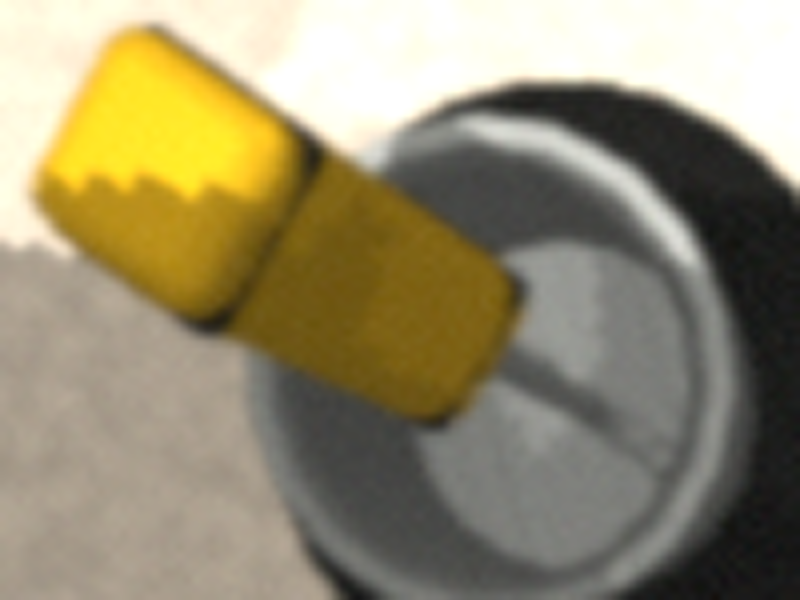

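```bash
cat > m2.py <<'E'
from h import *
from scipy.optimize import least_squares
ti,si=env.camera_info("top"),env.camera_info("scene")
wi=dict(env.camera_info("wrist"));wi["camera_from_world"]=np.load("w2T.npy")
T=lambda c,s,o:(np.array(c,float)+.5)/s-.5+np.array(o)
obs=[]
for (a,b,z),c in [((1,1,35),(312,148)),((-1,1,35),(138,28)),((-1,-1,35),(38,190)),((1,-1,35),(215,325)),((1,1,-45),(520,285)),((1,-1,-45),(440,420))]:
    obs.append((wi,[a*.01,b*.01,z*.001],T(c,8,(154,36)),1))
for (a,b,z),c in [((1,1,35),(120,213)),((-1,1,35),(108,288)),((1,-1,35),(183,220)),((-1,-1,35),(180,294))]:
    obs.append((ti,[a*.01,b*.01,z*.001],T(c,8,(90,160)),1))
obs.append((si,[0,0,.035],T((282,108),7,(340,200)),1.))
def pose(p): return R.from_euler('ZYX',p[3:]).as_matrix(),p[:3]
def f(p):
    Rm,t=pose(p);return np.concatenate([w*(proj(i,Rm@np.array(q)+t)-o) for i,q,o,w in obs])
r=least_squares(f,[.486,.329,.12,0,-.19,0],x_scale=[.01,.01,.01,.1,.1,.1])
Rm,t=pose(r.x);print("grip",t,"ZYX deg",np.degrees(r.x[3:]),"lean",np.degrees(np.arccos(Rm[2,2])));print(np.round(r.fun.reshape(-1,2),2).tolist())
print("axis",Rm[:,2],"hx",Rm[:,0]); print("top",t+Rm[:,2]*.035,"bend if +x",Rm@[.0068,0,-.125]+t,"-x",Rm@[-.0068,0,-.125]+t)
np.save("hookR.npy",Rm);np.save("hookt.npy",t)
# cup: rim centre in w2
print("cup rim w2 pred",(proj(wi,[.503,.326,.095])-[154,36]+.5)*8)
E
python3 m2.py
```

```text
grip [0.48405314 0.32872376 0.11947328] ZYX deg [-8.5508533  -6.89008927  0.22799593] lean 6.893842291308437
[[1.85, -0.98], [0.32, -2.59], [-1.24, 2.03], [-0.48, 1.38], [0.68, -0.56], [-0.53, 0.71], [0.14, 0.33], [-0.05, -0.17], [1.09, 1.06], [-0.22, 0.68], [-0.63, 0.55]]
axis [-0.11922234  0.01390209  0.99277025] hx [ 0.98174267 -0.14761336  0.11996512]
top [0.47988036 0.32921034 0.15422024] bend if +x [ 0.50563178  0.32598223 -0.00380724] -x [ 0.49228008  0.32798977 -0.00543876]
cup rim w2 pred [486.37835847 364.51677051]
```

```bash
cat >> m2.py <<'E'
print("tri top 3", tri([ray(wi,T((178,175),8,(154,36))),ray(ti,T((147,254),8,(90,160))),ray(si,T((282,108),7,(340,200)))]))
print("tri w2+top", tri([ray(wi,T((178,175),8,(154,36))),ray(ti,T((147,254),8,(90,160)))]))
def f3(p):
    Rm,t=pose(p);out=[]
    for i,q,o,w in obs:
        q=np.array(q);q[:2]*=p[6]; out.append(w*(proj(i,Rm@q+t)-o))
    b=Rm@[.0068,0,-.125]+t
    return np.concatenate(out+[[(np.arccos(Rm[2,2])-np.radians(11))/np.radians(.7),(b[2]-.006)/.0015]])
f3b=lambda p:f3(p)
r=least_squares(f3b,[*r.x,.9],x_scale=[.01,.01,.01,.1,.1,.1,.1])
Rm,t=pose(r.x[:6]);print("grip",t,"ZYX",np.degrees(r.x[3:6]),"sc",r.x[6],"lean",np.degrees(np.arccos(Rm[2,2])));print(np.round(r.fun[:-2].reshape(-1,2),1).tolist())
print("axis",Rm[:,2],"hx",Rm[:,0],"bend",Rm@[.0068,0,-.125]+t,"top",t+Rm[:,2]*.035)
np.save("hookR.npy",Rm);np.save("hookt.npy",t)
im=np.load("w2.npy").copy();big=cv2.resize(cv2.convertScaleAbs(im[36:111,154:254,::-1],alpha=1.6),(800,600),interpolation=cv2.INTER_CUBIC)
for z in(.035,-.045):
    pts=np.array([((proj(wi,Rm@[a*.01,b*.01,z]+t)-[154,36]+.5)*8) for a,b in[(1,1),(-1,1),(-1,-1),(1,-1)]]).astype(int)
    cv2.polylines(big,[pts],True,(0,0,255),1)
jp=[[0,0,-.045],[0,0,-.118],[.0068,0,-.1227],[.0136,0,-.118],[.0136,0,-.110]]
cv2.polylines(big,[np.array([(proj(wi,Rm@q+t)-[154,36]+.5)*8 for q in jp]).astype(int)],False,(0,255,0),1)
c=[((proj(wi,[.5045+.0225*np.cos(k),.326+.0225*np.sin(k),.095])-[154,36]+.5)*8) for k in np.linspace(0,6.28,40)]
cv2.polylines(big,[np.array(c).astype(int)],True,(255,0,255),1)
cv2.imwrite("pics/w2fit.png",big)
E
python3 m2.py
```

```text
grip [0.48405314 0.32872376 0.11947328] ZYX deg [-8.5508533  -6.89008927  0.22799593] lean 6.893842291308437
[[1.85, -0.98], [0.32, -2.59], [-1.24, 2.03], [-0.48, 1.38], [0.68, -0.56], [-0.53, 0.71], [0.14, 0.33], [-0.05, -0.17], [1.09, 1.06], [-0.22, 0.68], [-0.63, 0.55]]
axis [-0.11922234  0.01390209  0.99277025] hx [ 0.98174267 -0.14761336  0.11996512]
top [0.47988036 0.32921034 0.15422024] bend if +x [ 0.50563178  0.32598223 -0.00380724] -x [ 0.49228008  0.32798977 -0.00543876]
cup rim w2 pred [486.37835847 364.51677051]
tri top 3 (array([0.48048714, 0.32956621, 0.15648782]), [np.float64(0.00044874968916536325), np.float64(0.0003974504515802438), np.float64(0.0008315890336369732)])
tri w2+top (array([0.48057899, 0.32919323, 0.15625641]), [np.float64(5.053473024711398e-05), np.float64(5.053473024710532e-05)])Traceback (most recent call last):
  File "m2.py", line 30, in <module>
    r=least_squares(f3b,[*r.x,.9],x_scale=[.01,.01,.01,.1,.1,.1,.1])
    return func(*args, **kwargs)
    vector_fun = VectorFunction(
        fun_wrapped,
    ...<6 lines>...
        workers=workers
    )
[... 266 characters left out ...]
         ~~~~~~^^^^^^^^^^^^^^^^^^^^^^^^^^^^^^
  File "m2.py", line 29, in <lambda>
    f3b=lambda p:f3(p)
                 ~~^^^
  File "m2.py", line 24, in f3
    Rm,t=pose(p);out=[]
         ~~~~^^^
  File "m2.py", line 12, in pose
    def pose(p): return R.from_euler('ZYX',p[3:]).as_matrix(),p[:3]
                        ~~~~~~~~~~~~^^^^^^^^^^^^^
  File "scipy/spatial/transform/_rotation.pyx", line 1428, in scipy.spatial.transform._rotation.Rotation.from_euler
  File "scipy/spatial/transform/_rotation.pyx", line 541, in scipy.spatial.transform._rotation._format_angles
ValueError: Expected `angles` to be at most 2-dimensional with width equal to number of axes specified, got (4,) for shape
```

```bash
sed -i 's/p\[3:\]).as_matrix/p[3:6]).as_matrix/' m2.py; python3 m2.py | tail -4
```

```text
tri w2+top (array([0.48057899, 0.32919323, 0.15625641]), [np.float64(5.053473024711398e-05), np.float64(5.053473024710532e-05)])
grip [0.4861912  0.32858392 0.12540257] ZYX [-8.70061295 -8.75560759  0.57398753] sc 0.8829354821728406 lean 8.774255377981452
[[-0.9, -0.8], [0.1, -0.7], [-0.1, 1.5], [-1.9, -0.7], [1.6, 1.1], [1.5, 0.5], [-0.4, 0.1], [-0.3, -1.4], [-0.4, 0.6], [-1.4, -0.7], [-0.3, -1.1]]
axis [-0.15197627  0.01312287  0.98829702] hx [ 0.97697299 -0.14950857  0.15222012] bend [0.51183165 0.3259269  0.00290054] top [0.48087203 0.32904322 0.15999297]
```

View pics/w2fit.png

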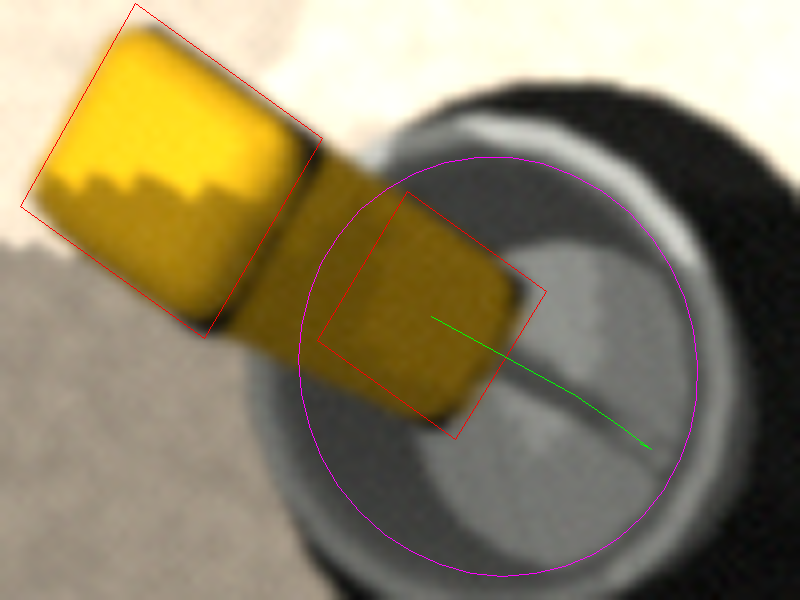

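```bash
cat > grasp.py <<'E'
from h import *
yaw=np.radians(-8.7);L=np.radians(10)
hh=np.array([np.cos(yaw),np.sin(yaw),0]);ax=np.array([0,0,1])*np.cos(L)-hh*np.sin(L)
top=np.array([.4806,.3292,.158])
grip=top-ax*.035
Rg=frame(-ax,np.cross(-ax,hh*np.cos(L)+np.array([0,0,1])*np.sin(L)))
tcp=lambda s:grip+ax*(s-.0187)  # s: hold point offset above grip
E
python3 - <<'E'
from grasp import *
print(grip,Rg,tcp(.1),tcp(.006)); plan(tcp(.09),Rg,n=14)
E
```

```text
[0.48660776 0.32828068 0.12353173] [[ 1.71650162e-01  9.73476444e-01 -1.51260820e-01]
 [-2.62661658e-02 -1.48962829e-01 -9.88493887e-01]
 [-9.84807753e-01  1.73648178e-01 -4.62585711e-18]] [0.4726526  0.33041612 0.2035966 ] [0.48878771 0.3279471  0.11102467]
n 14 dist 0.13528427137852858 ang 124.83955899391428
{"travel":[0.019,0.0283,-0.0182],"turn":[0.1972,-0.0172,0.0092]},{"travel":[0.0189,0.025,-0.0226],"turn":[0.1972,-0.0172,0.0092]},{"travel":[0.0187,0.0211,-0.0264],"turn":[0.1972,-0.0172,0.0092]},{"travel":[0.0185,0.0166,-0.0296],"turn":[0.1972,-0.0172,0.0092]},{"travel":[0.0182,0.0117,-0.032],"turn":[0.1972,-0.0172,0.0092]},{"travel":[0.0178,0.0065,-0.0337],"turn":[0.1972,-0.0172,0.0092]},{"travel":[0.0174,0.0011,-0.0345],"turn":[0.1972,-0.0172,0.0092]},{"travel":[0.0169,-0.0044,-0.0345],"turn":[0.1972,-0.0172,0.0092]},{"travel":[0.0164,-0.0098,-0.0336],"turn":[0.1972,-0.0172,0.0092]},{"travel":[0.0158,-0.015,-0.0319],"turn":[0.1972,-0.0172,0.0092]},{"travel":[0.0153,-0.0199,-0.0294],"turn":[0.1972,-0.0172,0.0092]},{"travel":[0.0148,-0.0243,-0.0262],"turn":[0.1972,-0.0172,0.0092]},{"travel":[0.0142,-0.0282,-0.0223],"turn":[0.1972,-0.0172,0.0092]},{"travel":[0.0137,-0.0314,-0.0179],"turn":[0.1972,-0.0172,0.0092]}
```

>>> arm_command(
  motion=[
    {"travel": [0.019,0.028,-0.018],"turn": [0.197,-0.0172,0.0092]},
    {"travel": [0.019,0.025,-0.023],"turn": [0.197,-0.0172,0.0092]},
    {"travel": [0.019,0.021,-0.026],"turn": [0.197,-0.0172,0.0092]},
    {"travel": [0.0185,0.017,-0.03],"turn": [0.197,-0.0172,0.0092]},
    {"travel": [0.018,0.012,-0.032],"turn": [0.197,-0.0172,0.0092]},
    {"travel": [0.018,0.0065,-0.034],"turn": [0.197,-0.0172,0.0092]},
    {"travel": [0.0175,0.001,-0.0345],"turn": [0.197,-0.0172,0.0092]},
    {"travel": [0.017,-0.0045,-0.0345],"turn": [0.197,-0.0172,0.0092]},
    {"travel": [0.0165,-0.01,-0.0335],"turn": [0.197,-0.0172,0.0092]},
    {"travel": [0.016,-0.015,-0.032],"turn": [0.197,-0.0172,0.0092]},
    {"travel": [0.015,-0.02,-0.0295],"turn": [0.197,-0.0172,0.0092]},
    {"travel": [0.015,-0.0245,-0.026],"turn": [0.197,-0.0172,0.0092]},
  ],
)

```text
time: 4.47
position: [0.4886, 0.3209, 0.2033]
ee_rot: [1.421, 1.412, 0.006]
ft_force: [0.3, -0.7, -0.5]
gripper_width: 0.0854
```

>>> arm_command(
  motion=[
    {"travel": [0.014,-0.028,-0.022],"turn": [0.197,-0.0172,0.0092]},
    {"travel": [0.0137,-0.0315,-0.018],"turn": [0.197,-0.0172,0.0092]},
    {"travel": [0,0,0],"turn": [0,0,0]},
    {"travel": [0,0,0],"turn": [0,0,0]},
  ],
)

```text
time: 4.97
position: [0.4748, 0.3307, 0.1941]
ee_rot: [1.576, 1.395, -0.142]
ft_force: [-0.5, 0.6, 0.5]
gripper_width: 0.0853
```

Run:
```python
from grasp import *
s=env.state();print(s['time'],s['position'],np.round(s['q'],3));print(np.round(Rt(s)-Rg,3))
i=env.camera_info("wrist");im=env.get_image("wrist");np.save("w3.npy",im);np.save("w3T.npy",i["camera_from_world"])
cv2.imwrite("pics/w3.png",cv2.resize(cv2.convertScaleAbs(im[:,:,::-1],alpha=1.6),(800,600)))
for q in(.035,0,-.045,-.12): print(proj(i,grip+ax*q)*1.5625)
plan(tcp(.006),Rg)
```

```text
4.975 [0.47476715 0.33071316 0.19414122] [ 0.559  0.242  1.662 -0.126  1.105  2.327]
[[ 0.001  0.001  0.005]
 [ 0.002  0.005 -0.001]
 [ 0.     0.001 -0.001]]
[406.17038417 342.21542997]
[406.16721229 314.41535331]
[406.16430708 288.95252696]
[406.16111036 260.9348125 ]
n 2 dist 0.08433963603039549 ang 0.27034423541536795
{"travel":[0.1687,-0.001,0.002],"turn":[0.0027,-0.0012,-0.0007]},{"travel":[0.1687,-0.0009,0.0018],"turn":[0.0027,-0.0012,-0.0007]}
```

View pics/w3.png

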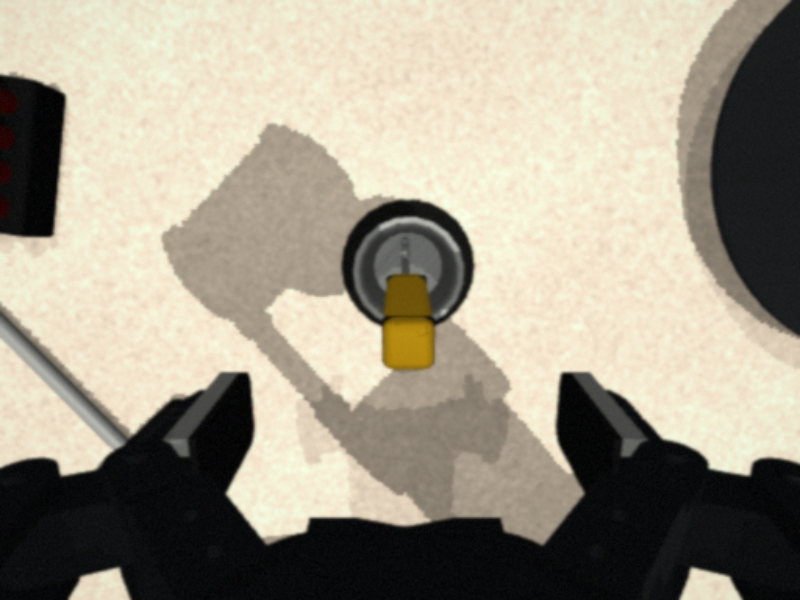

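The wrist view shows the handle's top face at (408,343), predicted at (406,342), centred between the jaws and square to them. Going down to grip.

>>> arm_command(
  motion=[
    {"travel": [0.11,-0.0006,0.0012],"turn": [0,0,0]},
    {"travel": [0.11,-0.0006,0.0012],"turn": [0,0,0]},
    {"travel": [0.117,-0.0006,0.0012],"turn": [0,0,0]},
    {"travel": [0,0,0],"turn": [0,0,0]},
    {"travel": [0,0,0],"turn": [0,0,0]},
  ],
)

```text
time: 5.65
position: [0.4889, 0.3291, 0.1117]
ee_rot: [1.582, 1.395, -0.136]
ft_force: [-0.3, -0.5, 0.6]
gripper_width: 0.0853
```

>>> arm_command(
  motion=[
    {"travel": [0,0,0],"turn": [0,0,0]},
    {"travel": [0,0,0],"turn": [0,0,0]},
    {"travel": [0,0,0],"turn": [0,0,0]},
    {"travel": [0,0,0],"turn": [0,0,0]},
    {"travel": [0,0,0],"turn": [0,0,0]},
    {"travel": [0,0,0],"turn": [0,0,0]},
    {"travel": [0,0,0],"turn": [0,0,0]},
    {"travel": [0,0,0],"turn": [0,0,0]},
  ],
  hand=-1,
  squeeze=70,
)

```text
time: 6.65
position: [0.4885, 0.329, 0.1109]
ee_rot: [1.578, 1.395, -0.14]
ft_force: [0.8, -1.3, 2.8]
gripper_width: 0.0194
```

Run:
```python
from grasp import *
s=env.state();print(s['time'],s['position'],tcp(.006),s['ft_force'],s['gripper_width'])
i=env.camera_info("wrist");im=env.get_image("wrist")
cv2.imwrite("pics/w4.png",cv2.resize(cv2.convertScaleAbs(im[:,:,::-1],alpha=1.6),(800,600)))
```

```text
6.65 [0.48845409 0.32898769 0.11092964] [0.48878771 0.3279471  0.11102467] [ 0.81920526 -1.30322605  2.84833918] 0.019380648386830245
```

View pics/w4.png

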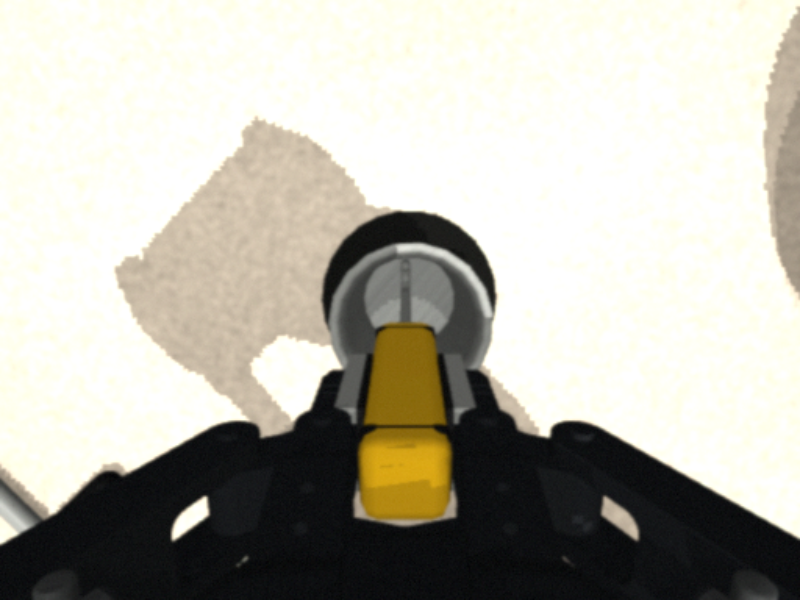

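>>> arm_command(
  motion=[
    {"travel": [-0.08,0,0],"turn": [0,0,0]},
    {"travel": [-0.14,0,0],"turn": [0,0,0]},
    {"travel": [-0.14,0,0],"turn": [0,0,0]},
    {"travel": [-0.14,0,0],"turn": [0,0,0]},
    {"travel": [-0.05,0,0],"turn": [0,0,0]},
    {"travel": [0,0,0],"turn": [0,0,0]},
    {"travel": [0,0,0],"turn": [0,0,0]},
  ],
)

```text
time: 7.58
position: [0.4635, 0.3318, 0.2439]
ee_rot: [1.564, 1.399, -0.154]
ft_force: [0.5, 0.1, -1.7]
gripper_width: 0.019
```

Run:
```python
from grasp import *
s=env.state();print(s['time'],s['position'],s['ft_force'],s['gripper_width'])
i=env.camera_info("wrist");im=env.get_image("wrist");np.save("w5.npy",im);np.save("w5T.npy",i["camera_from_world"]);np.save("w5P.npy",np.column_stack([Rt(s),s['position']]))
sc=env.get_image("scene");np.save("sc5.npy",sc)
hold=s['position']-Rt(s)[:,0]*.0187
tip=s['position']+Rt(s)[:,0]*(.125+.006-.0187)+Rt(s)[:,1]*.0068
print(tip,proj(i,tip),proj(env.camera_info("scene"),tip))
crop(im,208,130,100,75,8,"pics/w5c.png")
uv=proj(env.camera_info("scene"),tip).astype(int);x,y=uv[0]-35,uv[1]-60;print(x,y)
crop(sc,x,y,80,75,8,"pics/s5c.png")
```

```text
7.575 [0.46351914 0.33183392 0.24392236] [ 0.51409287  0.14151042 -1.70268661] 0.019023849298941176
[0.48911608 0.32789461 0.13443808] [258.95130102 177.50966276] [376.13440255 223.83296176]
341 163
```

View pics/w5c.png

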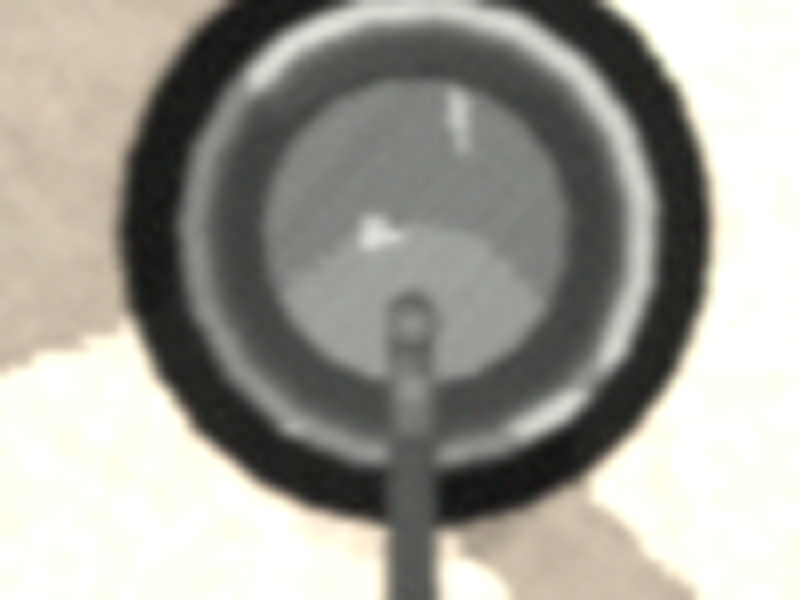

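View pics/s5c.png

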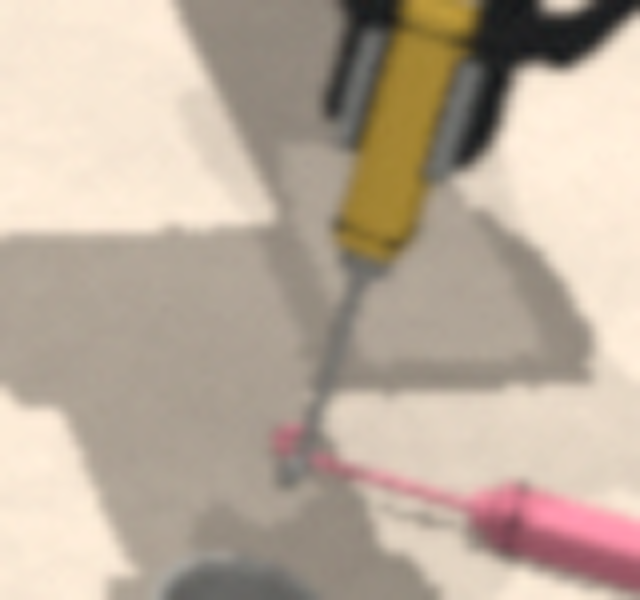

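Run:
```python
from grasp import *
i=dict(env.camera_info("wrist"));i["camera_from_world"]=np.load("w5T.npy");P=np.load("w5P.npy");Rm,p=P[:,:3],P[:,3]
si=env.camera_info("scene")
for s in(.004,.006,.009):
  for tl in(-3,-1,0,1,3):
    t=np.radians(tl)
    def hk(x,z): # hook coords about grip; tilt about tool z
        X=-(z);Y=x
        return p+Rm@np.array([-.0187+s+X*np.cos(t)-Y*np.sin(t),X*np.sin(t)+Y*np.cos(t),0])
    print(s,tl,"point",proj(i,hk(.0136,-.1102)).round(1),"hand bottom front edge",proj(i,hk(.01,-.045)).round(1),"handletop scene",proj(si,hk(0,.035)).round(1),"handlebot",proj(si,hk(0,-.045)).round(1),"bend",proj(si,hk(.0068,-.125)).round(1))
im=np.load("w5.npy");crop(im,208,180,100,140,5,"pics/w5d.png")
sc=np.load("sc5.npy");crop(sc,360,130,70,60,10,"pics/s5d.png")
```

```text
0.004 -3 point [258.9 181.1] hand bottom front edge [258.8 209.2] handletop scene [395.5 162.4] handlebot [386.6 193. ] bend [377.3 222.1]
0.004 -1 point [258.9 176.3] hand bottom front edge [258.8 206.8] handletop scene [395.7 162.2] handlebot [386.3 193.2] bend [376.7 222.8]
0.004 0 point [258.9 173.8] hand bottom front edge [258.8 205.5] handletop scene [395.8 162.2] handlebot [386.2 193.4] bend [376.3 223.1]
0.004 1 point [258.9 171.4] hand bottom front edge [258.8 204.3] handletop scene [395.9 162.1] handlebot [386.1 193.5] bend [376.  223.5]
0.004 3 point [258.9 166.5] hand bottom front edge [258.8 201.8] handletop scene [396.1 162. ] handlebot [385.9 193.7] bend [375.4 224. ]
0.006 -3 point [258.9 180.5] hand bottom front edge [258.8 208.1] handletop scene [395.3 163.2] handlebot [386.3 193.7] bend [377.1 222.8]
0.006 -1 point [258.9 175.7] hand bottom front edge [258.8 205.6] handletop scene [395.5 163.1] handlebot [386.1 194. ] bend [376.5 223.5]
0.006 0 point [258.9 173.3] hand bottom front edge [258.8 204.4] handletop scene [395.6 163. ] handlebot [386.  194.1] bend [376.1
[... 275 characters left out ...]
2 224.7]
0.009 -3 point [258.9 179.6] hand bottom front edge [258.8 206.5] handletop scene [394.9 164.5] handlebot [386.  194.8] bend [376.8 223.9]
0.009 -1 point [258.9 174.8] hand bottom front edge [258.8 204. ] handletop scene [395.1 164.3] handlebot [385.7 195.1] bend [376.1 224.5]
0.009 0 point [258.9 172.4] hand bottom front edge [258.8 202.8] handletop scene [395.2 164.2] handlebot [385.6 195.2] bend [375.8 224.9]
0.009 1 point [258.9 170. ] hand bottom front edge [258.8 201.6] handletop scene [395.3 164.1] handlebot [385.5 195.3] bend [375.5 225.2]
0.009 3 point [258.9 165.3] hand bottom front edge [258.8 199.2] handletop scene [395.4 164. ] handlebot [385.3 195.5] bend [374.9 225.8]
```

View pics/w5d.png

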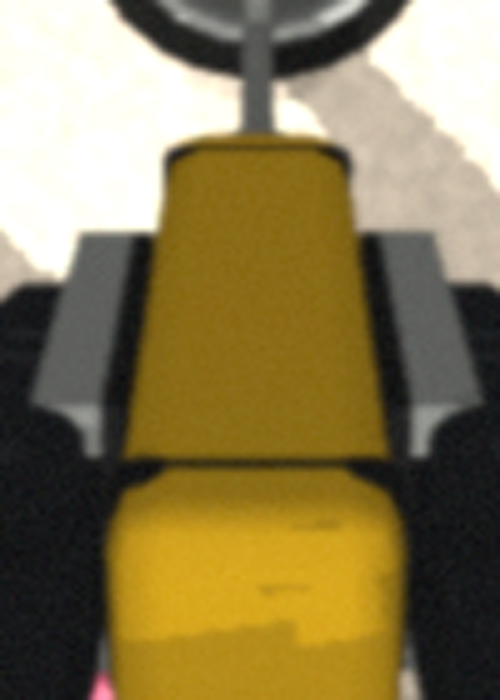

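View pics/s5d.png

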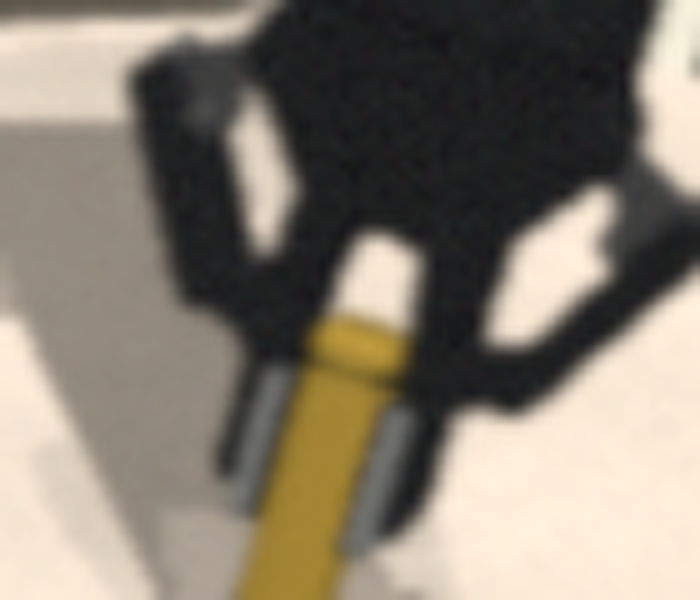

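```bash
cat > m3.py <<'E'
from h import *
from scipy.optimize import least_squares
ti=env.camera_info("top");wi=dict(env.camera_info("wrist"));wi["camera_from_world"]=np.load("w1T.npy")
T=lambda c,s,o:(np.array(c,float)+.5)/s-.5+np.array(o)
tm=[T(c,5,(200,125)) for c in [(404,226),(293,149),(168,203),(153,336),(265,416),(390,358)]]
wm=[T(c,1.5625,(0,0)) for c in [(402.5,337),(502.5,285),(508,167),(405,102),(301,167),(305,283)]]
wm[0]=T((402.5,371.5),8,(208,169))
def mo(p,k): return [p[0]+.064*np.cos(p[2]+k*np.pi/3),p[1]+.064*np.sin(p[2]+k*np.pi/3),.112]
for nm,i,m in(("top",ti,tm),("wrist",wi,wm)):
    r=least_squares(lambda p:np.concatenate([proj(i,mo(p,k))-m[k] for k in range(6)]),[.52,0,-1.1])
    print(nm,r.x,np.degrees(r.x[2]),"mouth",mo(r.x,0));print(np.round(r.fun.reshape(-1,2),1).tolist())
p=r.x;u=np.array([np.cos(p[2]),np.sin(p[2]),0]);z=np.array([0,0,1.])
M=np.array(mo(p,0));s20,c20=np.sin(np.radians(20)),np.cos(np.radians(20))
D=s20*u-c20*z;E=c20*u+s20*z;Y=np.cross(z,u)
for n,e,d,y in[("wire",-16.3,31.3,0),("wire noshift",-14.8,31.3,0),("wireL",-16.3,31.3,7),("wireR",-16.3,31.3,-7),("hole",-1.5,58,0),("hole0",0,58,0)]:
    print(n,(proj(wi,M+D*d/1e3+E*e/1e3+Y*y/1e3)-[208,169]+.5)*8-.5)
E
python3 m3.py
```

```text
top [ 0.52283945  0.00394467 -1.11668283] -63.98121313353575 mouth [np.float64(0.5509140648449989), np.float64(-0.053568950934070075), 0.112]
[[-0.3, -0.0], [-0.1, -0.1], [0.1, -0.1], [0.2, -0.0], [0.0, -0.1], [0.1, 0.3]]
wrist [ 0.52235133  0.00426414 -1.12203247] -64.28772484684619 mouth [np.float64(0.5501178684426092), np.float64(-0.05339884224871358), 0.112]
[[0.2, -0.5], [-1.2, -1.2], [-0.5, 0.6], [-0.1, 1.4], [0.4, -0.2], [1.2, -0.6]]
wire [404.96049161 240.23820712]
wire noshift [404.88921456 251.99494868]
wireL [459.85562031 240.56535571]
wireR [350.0631173  239.91104515]
hole [404.41349016 358.35204672]
hole0 [404.34708601 369.31490879]
```

```bash
cat > hk.py <<'E'
from h import *
tt=np.radians(1.6);S=.004
yawr=np.radians(-64.1);u=np.array([np.cos(yawr),np.sin(yawr),0]);Z=np.array([0,0,1.])
M=np.array([.5503,-.0535,.112]);s20,c20=np.sin(np.radians(20)),np.cos(np.radians(20))
D=s20*u-c20*Z;E=c20*u+s20*Z;Y=np.cross(Z,u)
def toolR(down,j):
    x=down*np.cos(tt)-j*np.sin(tt);y=j*np.cos(tt)+down*np.sin(tt);return np.stack([x,y,np.cross(x,y)],1)
# hook-frame point (hx,hz from grip) in tool
def ht(hx,hz):
    X,Yy=-hz,hx
    return np.array([-.0187+S+X*np.cos(tt)-Yy*np.sin(tt),X*np.sin(tt)+Yy*np.cos(tt),0])
TIP=ht(.0136,-.1102);BEND=ht(.0068,-.125);GAP=ht(.0068,-.1204+.0018)
def tcp_for(target,Rm,off=TIP): return np.array(target)-Rm@off
Rb=toolR(D,-E)
bp=lambda e,d,y=0:M+D*d/1e3+E*e/1e3+Y*y/1e3
def path_check(p,Rg,n,pts=(BEND,TIP)):
    s=env.state();R0=Rt(s);rv=R.from_matrix(R0.T@Rg).as_rotvec()
    for k in range(n+1):
        Rc=R0@R.from_rotvec(rv*k/n).as_matrix();pp=s['position']+(p-s['position'])*k/n
        print(k,*[np.round(pp+Rc@q,3) for q in pts])
E
python3 - <<'E'
from hk import *
p=tcp_for(bp(-10,-48),Rb);print(p);print(Rb.round(3));path_check(p,Rb,14);plan(p,Rb,n=14)
E
```

```text
[ 0.53050709 -0.0127381   0.24822293]
[[ 0.161 -0.406  0.9  ]
 [-0.331  0.836  0.437]
 [-0.93  -0.368  0.   ]]
0 [0.492 0.328 0.137] [0.496 0.327 0.153]
1 [0.495 0.303 0.137] [0.499 0.304 0.153]
2 [0.497 0.278 0.137] [0.502 0.28  0.152]
3 [0.5   0.253 0.137] [0.504 0.256 0.152]
4 [0.502 0.227 0.137] [0.507 0.231 0.152]
5 [0.505 0.201 0.137] [0.509 0.206 0.151]
6 [0.508 0.174 0.137] [0.511 0.181 0.151]
7 [0.511 0.148 0.137] [0.514 0.156 0.151]
8 [0.515 0.121 0.138] [0.517 0.13  0.151]
9 [0.519 0.094 0.138] [0.52  0.104 0.151]
10 [0.523 0.067 0.139] [0.523 0.077 0.152]
11 [0.528 0.04  0.139] [0.526 0.05  0.152]
12 [0.533 0.013 0.14 ] [0.53  0.024 0.152]
13 [ 0.538 -0.014  0.141] [ 0.534 -0.003  0.153]
14 [ 0.544 -0.041  0.142] [ 0.539 -0.03   0.154]
n 14 dist 0.35105197505797037 ang 126.60384466944959
{"travel":[0.0047,0.0331,0.0946],"turn":[-0.1979,-0.0203,-0.0284]},{"travel":[0.0056,0.0181,0.0985],"turn":[-0.1979,-0.0203,-0.0284]},{"travel":[0.007,0.0028,0.1],"turn":[-0.1979,-0.0203,-0.0284]},{"travel":[0.0087,-0.0125,0.0991],"turn":[-0.1979,-0.0203,-0.0284]},{"travel":[0.0107,-0.0275,0.0959],"turn":[-0.1979,-0.0203,-0.0284]},{"travel":[0.0129,-0.0417,0.0903],"turn":[-0.1979,-0.0203,-0.0284]},{"travel":[0.0154,-0.0549,0.0825],"turn":[-0.1979,-0.0203,-0.0284]},{"travel":[0.018,-0.0666,0.0728],"turn":[-0.1979,-0.0203,-0.0284]},{"travel":[0.0207,-0.0766,0.0613],"turn":[-0.1979,-0.0203,-0.0284]},{"travel":[0.0233,-0.0847,0.0484],"turn":[-0.1979,-0.0203,-0.0284]},{"travel":[0.026,-0.0906,0.0344],"turn":[-0.1979,-0.0203,-0.0284]},{"travel":[0.0284,-0.0942,0.0196],"turn":[-0.1979,-0.0203,-0.0284]},{"travel":[0.0308,-0.0954,0.0043],"turn":[-0.1979,-0.0203,-0.0284]},{"travel":[0.0328,-0.0941,-0.0109],"turn":[-0.1979,-0.0203,-0.0284]}
```

>>> arm_command(
  motion=[
    {"travel": [0.0047,0.033,0.095],"turn": [-0.198,-0.0203,-0.0284]},
    {"travel": [0.0056,0.018,0.0985],"turn": [-0.198,-0.0203,-0.0284]},
    {"travel": [0.007,0.003,0.1],"turn": [-0.198,-0.0203,-0.0284]},
    {"travel": [0.0087,-0.0125,0.099],"turn": [-0.198,-0.0203,-0.0284]},
    {"travel": [0.0107,-0.0275,0.096],"turn": [-0.198,-0.0203,-0.0284]},
    {"travel": [0.013,-0.042,0.09],"turn": [-0.198,-0.0203,-0.0284]},
    {"travel": [0.0154,-0.055,0.0825],"turn": [-0.198,-0.0203,-0.0284]},
    {"travel": [0.018,-0.0666,0.073],"turn": [-0.198,-0.0203,-0.0284]},
    {"travel": [0.0207,-0.0766,0.061],"turn": [-0.198,-0.0203,-0.0284]},
    {"travel": [0.0233,-0.085,0.0485],"turn": [-0.198,-0.0203,-0.0284]},
    {"travel": [0.026,-0.0906,0.0345],"turn": [-0.198,-0.0203,-0.0284]},
    {"travel": [0.0284,-0.0942,0.0196],"turn": [-0.198,-0.0203,-0.0284]},
  ],
)

```text
time: 9.18
position: [0.5215, 0.0361, 0.248]
ee_rot: [-1.332, 1.242, -1.189]
ft_force: [-0.4, -0.5, -1.0]
gripper_width: 0.0193
```

>>> arm_command(
  motion=[
    {"travel": [0.0308,-0.0954,0.0043],"turn": [-0.198,-0.0203,-0.0284]},
    {"travel": [0.0328,-0.094,-0.011],"turn": [-0.198,-0.0203,-0.0284]},
    {"travel": [0,0,0],"turn": [0,0,0]},
    {"travel": [0,0,0],"turn": [0,0,0]},
  ],
)

```text
time: 9.68
position: [0.531, -0.0119, 0.2491]
ee_rot: [-1.563, 1.195, -1.112]
ft_force: [-0.0, -0.8, -1.6]
gripper_width: 0.0192
```

```bash
cat > look.py <<'E'
from hk import *
import sys
n=sys.argv[1]
s=env.state();print(s['time'],s['position'],"ft",s['ft_force'].round(2),s['gripper_width'])
i=env.camera_info("wrist");im=env.get_image("wrist")
Rm=Rt(s);tip=s['position']+Rm@TIP-M
print("tip e,d,y mm",tip@E*1e3,tip@D*1e3,tip@Y*1e3,"angerr",np.degrees(np.linalg.norm(R.from_matrix(Rm.T@Rb).as_rotvec())))
wp=(proj(i,bp(-15.5,31.3))-[208,130]+.5)*8-.5
print("pred tip px",(proj(i,s['position']+Rm@TIP)-[208,130]+.5)*8-.5,"pred wire",wp,"mouth",(proj(i,M)-[208,130]+.5)*8-.5)
crop(im,208,130,100,75,8,f"pics/{n}.png")
E
python3 look.py w6
```

```text
9.675 [ 0.53098732 -0.01193562  0.24908285] ft [-0.   -0.85 -1.59] 0.019196975838126316
tip e,d,y mm -10.315819731756301 -49.00255072947907 1.0497592658019075 angerr 0.19397055403136557
pred tip px [403.96999667 310.75012577] pred wire [394.53270943 120.04733235] mouth [394.32596708 301.1133158 ]
```

View pics/w6.png

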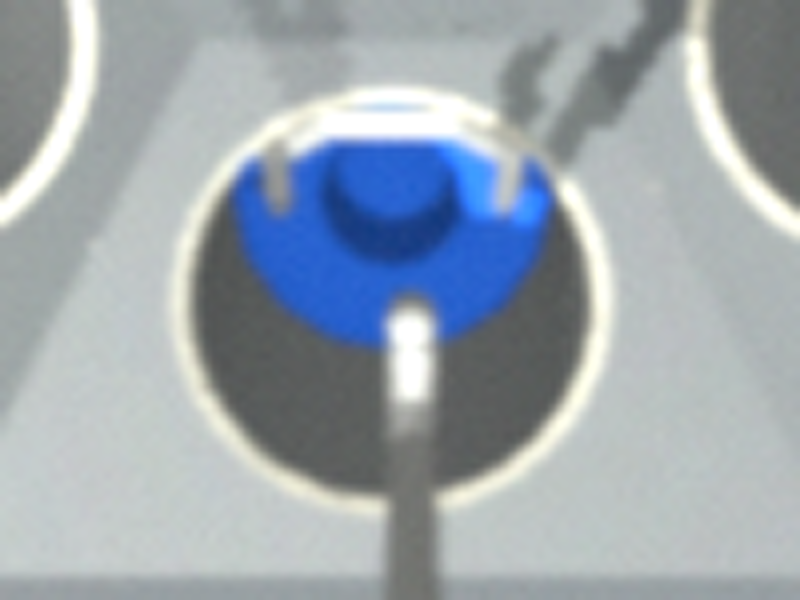

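Run:
```python
from hk import *
plan(tcp_for(bp(-8.5,10,-.8),Rb),Rb,n=3)
```

```text
n 3 dist 0.05922125301953781 ang 0.18549885882003284
{"travel":[0.0789,-0.0002,-0.0026],"turn":[-0.0005,0.0012,-0.0005]},{"travel":[0.0789,-0.0001,-0.0025],"turn":[-0.0005,0.0012,-0.0005]},{"travel":[0.0789,-0.0001,-0.0024],"turn":[-0.0005,0.0012,-0.0005]}
```

>>> arm_command(
  motion=[
    {"travel": [0.079,0,-0.0025],"turn": [0,0,0]},
    {"travel": [0.079,0,-0.0025],"turn": [0,0,0]},
    {"travel": [0.079,0,-0.0025],"turn": [0,0,0]},
    {"travel": [0,0,0],"turn": [0,0,0]},
    {"travel": [0,0,0],"turn": [0,0,0]},
  ],
)

```text
time: 10.35
position: [0.5397, -0.0322, 0.1952]
ee_rot: [-1.56, 1.194, -1.107]
ft_force: [0.1, -0.3, -0.7]
gripper_width: 0.0194
```

```bash
python3 look.py w7
python3 - <<'E'
from hk import *
plan(tcp_for(bp(-8.5,39,-.8),Rb),Rb,n=4)
E
```

```text
10.35 [ 0.53970012 -0.03219105  0.19522045] ft [ 0.05 -0.29 -0.67] 0.01935855165381361
tip e,d,y mm -7.883879904883668 9.167560882669124 0.17565634218731963 angerr 0.2418980174919142
pred tip px [403.6098083  310.50996596] pred wire [401.21560172 186.31281893] mouth [401.99721065 418.291964  ]
n 4 dist 0.03010598207612631 ang 0.2767268287154486
{"travel":[0.0301,0.0016,-0.0008],"turn":[-0.0001,0.0015,0.0002]},{"travel":[0.0301,0.0016,-0.0008],"turn":[-0.0001,0.0015,0.0002]},{"travel":[0.0301,0.0016,-0.0008],"turn":[-0.0001,0.0015,0.0002]},{"travel":[0.0301,0.0016,-0.0007],"turn":[-0.0001,0.0015,0.0002]}
```

View pics/w7.png

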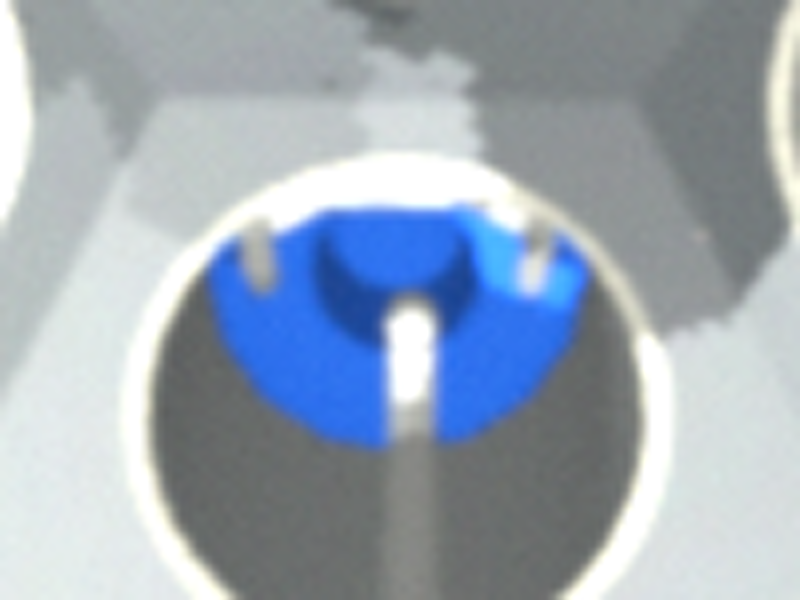

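>>> arm_command(
  motion=[
    {"travel": [0.03,0.0015,-0.002],"turn": [0,0,0]},
    {"travel": [0.03,0.0015,-0.002],"turn": [0,0,0]},
    {"travel": [0.03,0.0015,-0.002],"turn": [0,0,0]},
    {"travel": [0.03,0.0015,-0.002],"turn": [0,0,0]},
    {"travel": [0,0,0],"turn": [0,0,0]},
    {"travel": [0,0,0],"turn": [0,0,0]},
  ],
)

```text
time: 11.15
position: [0.5418, -0.0423, 0.1662]
ee_rot: [-1.563, 1.194, -1.11]
ft_force: [0.8, 0.5, -0.5]
gripper_width: 0.0189
```

```bash
python3 look.py w8
python3 - <<'E'
from hk import *
plan(tcp_for(bp(-19,39,-1.5),Rb),Rb,n=4)
E
```

```text
11.15 [ 0.54181703 -0.04232893  0.16621804] ft [ 0.84  0.54 -0.5 ] 0.01892606431561888
tip e,d,y mm -8.377547232258559 39.85473454639332 -2.4435730237656434 angerr 0.18458073866953714
pred tip px [403.72879519 310.48375886] pred wire [431.20432373 254.66483773] mouth [435.40073269 527.79055113]
n 4 dist 0.010757691868515225 ang 0.20491232446609295
{"travel":[-0.001,0.0107,0.0011],"turn":[-0.0001,0.0011,0.0001]},{"travel":[-0.001,0.0107,0.0011],"turn":[-0.0001,0.0011,0.0001]},{"travel":[-0.001,0.0107,0.0011],"turn":[-0.0001,0.0011,0.0001]},{"travel":[-0.001,0.0107,0.0011],"turn":[-0.0001,0.0011,0.0001]}
```

View pics/w8.png

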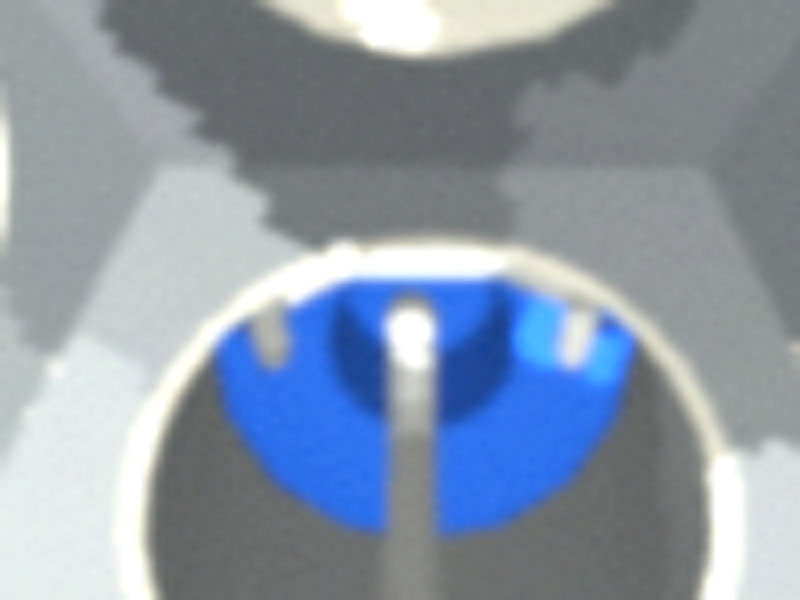

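>>> arm_command(
  motion=[
    {"travel": [-0.001,0.0107,0.0012],"turn": [0,0,0]},
    {"travel": [-0.001,0.0107,0.0012],"turn": [0,0,0]},
    {"travel": [-0.001,0.0107,0.0012],"turn": [0,0,0]},
    {"travel": [-0.001,0.0107,0.0012],"turn": [0,0,0]},
    {"travel": [0,0,0],"turn": [0,0,0]},
    {"travel": [0,0,0],"turn": [0,0,0]},
  ],
)

```text
time: 11.95
position: [0.5383, -0.0324, 0.1632]
ee_rot: [-1.563, 1.194, -1.11]
ft_force: [-0.7, 0.0, -1.5]
gripper_width: 0.0196
```

```bash
python3 look.py w9
python3 - <<'E'
from hk import *
plan(tcp_for(bp(-18,29,-1.2),Rb),Rb,n=4)
E
```

```text
11.95 [ 0.53827701 -0.03243523  0.16321441] ft [-0.71  0.02 -1.55] 0.019646218650060675
tip e,d,y mm -19.22222518290249 39.104239700938585 -1.3085923258516254 angerr 0.18475048851237968
pred tip px [403.71945584 310.46816506] pred wire [418.28312896 370.08355853] mouth [420.7780901  652.22525006]
n 4 dist 0.010199058304405843 ang 0.18201966864010574
{"travel":[-0.0101,-0.0015,0.0005],"turn":[-0.0,0.001,0.0]},{"travel":[-0.0101,-0.0015,0.0005],"turn":[-0.0,0.001,0.0]},{"travel":[-0.0101,-0.0015,0.0005],"turn":[-0.0,0.001,0.0]},{"travel":[-0.0101,-0.0015,0.0004],"turn":[-0.0,0.001,0.0]}
```

View pics/w9.png

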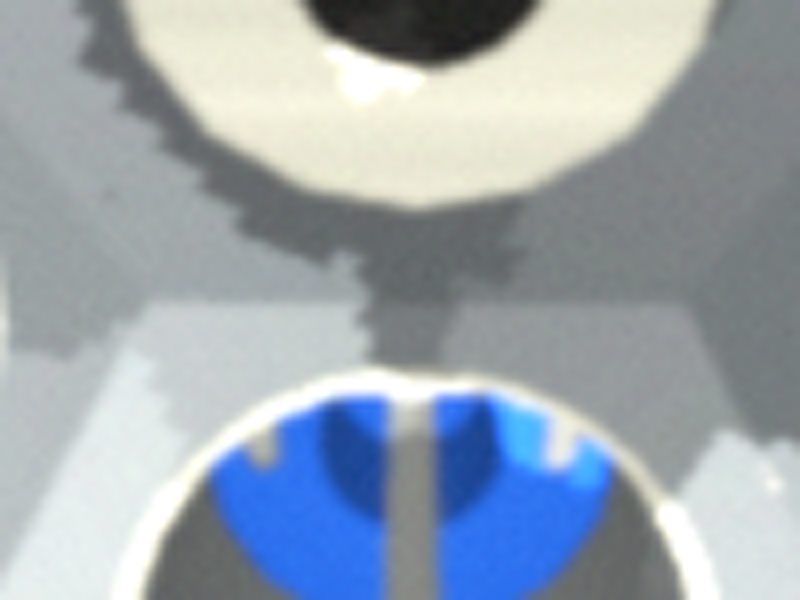

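>>> arm_command(
  motion=[
    {"travel": [-0.01,-0.001,0],"turn": [0,0,0]},
    {"travel": [-0.01,-0.001,0],"turn": [0,0,0]},
    {"travel": [-0.01,-0.002,0],"turn": [0,0,0]},
    {"travel": [-0.01,-0.002,0],"turn": [0,0,0]},
    {"travel": [0,0,0],"turn": [0,0,0]},
    {"travel": [0,0,0],"turn": [0,0,0]},
  ],
)

```text
time: 12.75
position: [0.5372, -0.0304, 0.173]
ee_rot: [-1.563, 1.194, -1.11]
ft_force: [-1.0, -0.5, -1.9]
gripper_width: 0.0192
```

```bash
python3 look.py w10
python3 - <<'E'
from hk import *
plan(tcp_for(bp(-10,14,-1.2),Rb),Rb,n=5)
E
```

```text
12.75 [ 0.53717191 -0.03042072  0.1730197 ] ft [-1.01 -0.48 -1.87] 0.01917105252670904
tip e,d,y mm -18.036599430685797 29.103718196500687 -1.4278957373996979 angerr 0.18000050088523575
pred tip px [403.68096363 310.77856031] pred wire [418.77090135 331.64760044] mouth [421.20746531 597.42727393]
n 5 dist 0.017199097086008294 ang 0.1715207509387023
{"travel":[-0.012,-0.0068,0.0005],"turn":[-0.0,0.0008,-0.0]},{"travel":[-0.012,-0.0068,0.0005],"turn":[-0.0,0.0008,-0.0]},{"travel":[-0.012,-0.0068,0.0005],"turn":[-0.0,0.0008,-0.0]},{"travel":[-0.012,-0.0068,0.0005],"turn":[-0.0,0.0008,-0.0]},{"travel":[-0.012,-0.0068,0.0005],"turn":[-0.0,0.0008,-0.0]}
```

View pics/w10.png

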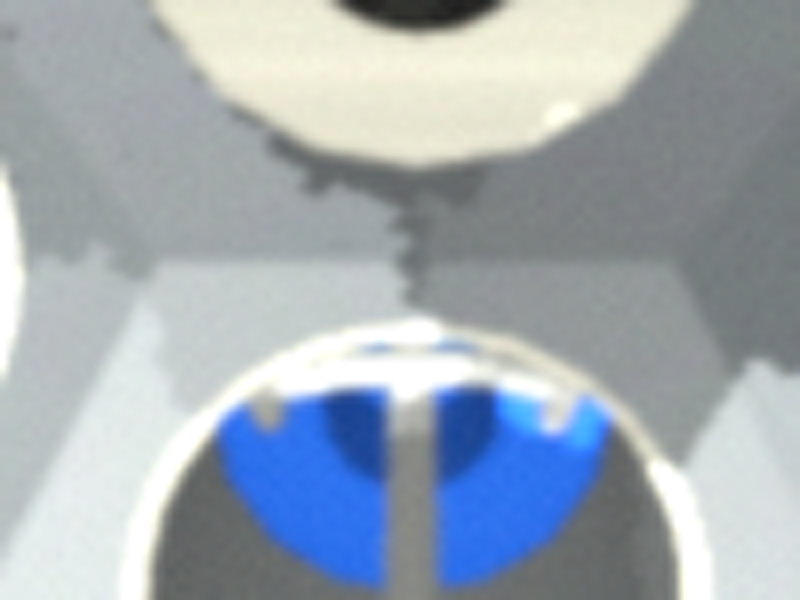

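>>> arm_command(
  motion=[
    {"travel": [-0.012,-0.007,0],"turn": [0,0,0]},
    {"travel": [-0.012,-0.007,0],"turn": [0,0,0]},
    {"travel": [-0.012,-0.007,0],"turn": [0,0,0]},
    {"travel": [-0.012,-0.007,0],"turn": [0,0,0]},
    {"travel": [-0.012,-0.007,0],"turn": [0,0,0]},
    {"travel": [0,0,0],"turn": [0,0,0]},
    {"travel": [0,0,0],"turn": [0,0,0]},
  ],
)

```text
time: 13.68
position: [0.5383, -0.0328, 0.1902]
ee_rot: [-1.563, 1.194, -1.11]
ft_force: [0.4, -0.4, -2.7]
gripper_width: 0.0193
```

```bash
python3 look.py w11
python3 - <<'E'
from hk import *
plan(tcp_for(bp(-7,-30,-1.2),Rb),Rb,n=5)
E
```

```text
13.675 [ 0.53825831 -0.03275326  0.19016289] ft [ 0.35 -0.37 -2.75] 0.01928158595038833
tip e,d,y mm -9.763203796669984 13.873237373889832 -1.471100092434608 angerr 0.17912248097601763
pred tip px [403.92002279 310.41772875] pred wire [418.43733406 213.72179164] mouth [420.69800449 452.59404037]
n 5 dist 0.04398617459878403 ang 0.17640637798924633
{"travel":[-0.035,-0.0032,0.0006],"turn":[-0.0,0.0008,-0.0]},{"travel":[-0.035,-0.0032,0.0006],"turn":[-0.0,0.0008,-0.0]},{"travel":[-0.035,-0.0032,0.0005],"turn":[-0.0,0.0008,-0.0]},{"travel":[-0.035,-0.0032,0.0005],"turn":[-0.0,0.0008,-0.0]},{"travel":[-0.035,-0.0032,0.0005],"turn":[-0.0,0.0008,-0.0]}
```

View pics/w11.png

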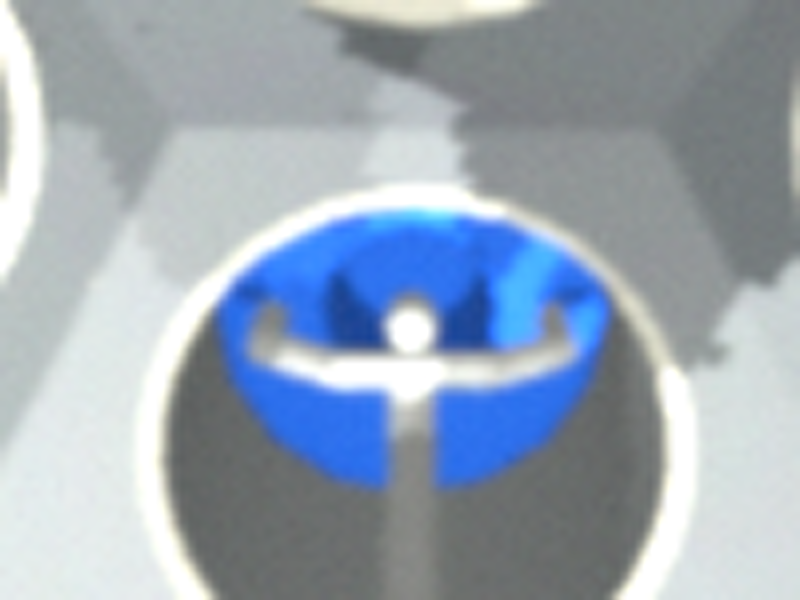

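The view shows the wire crossing behind the hook's point at (411,370), seated in the gap. Drawing the adapter out along the bore.

>>> arm_command(
  motion=[
    {"travel": [-0.03,-0.003,0.0005],"turn": [0,0,0]},
    {"travel": [-0.036,-0.003,0.0005],"turn": [0,0,0]},
    {"travel": [-0.036,-0.003,0.0005],"turn": [0,0,0]},
    {"travel": [-0.036,-0.003,0.0005],"turn": [0,0,0]},
    {"travel": [-0.036,-0.003,0.0005],"turn": [0,0,0]},
    {"travel": [0,0,0],"turn": [0,0,0]},
  ],
)

```text
time: 14.48
position: [0.5338, -0.0211, 0.2331]
ee_rot: [-1.558, 1.193, -1.105]
ft_force: [0.2, -0.2, -2.4]
gripper_width: 0.0193
```

```bash
python3 look.py w12
python3 - <<'E'
from hk import *
plan(tcp_for(bp(-7,-88,-1.2),Rb),Rb,n=5)
E
```

```text
14.475 [ 0.53376364 -0.02107384  0.23312252] ft [ 0.23 -0.19 -2.37] 0.019321655675622128
tip e,d,y mm -6.697318973295042 -30.747970574732058 -0.23250567026543495 angerr 0.29018400865209576
pred tip px [403.79105021 310.49943082] pred wire [403.82910495 112.25349178] mouth [404.98348582 305.44974326]
n 5 dist 0.05778078981469518 ang 0.2351197703261892
{"travel":[-0.0462,-0.0013,0.0],"turn":[-0.0,0.001,0.0001]},{"travel":[-0.0462,-0.0013,-0.0],"turn":[-0.0,0.001,0.0001]},{"travel":[-0.0462,-0.0013,-0.0],"turn":[-0.0,0.001,0.0001]},{"travel":[-0.0462,-0.0013,-0.0001],"turn":[-0.0,0.001,0.0001]},{"travel":[-0.0462,-0.0013,-0.0001],"turn":[-0.0,0.001,0.0001]}
```

View pics/w12.png

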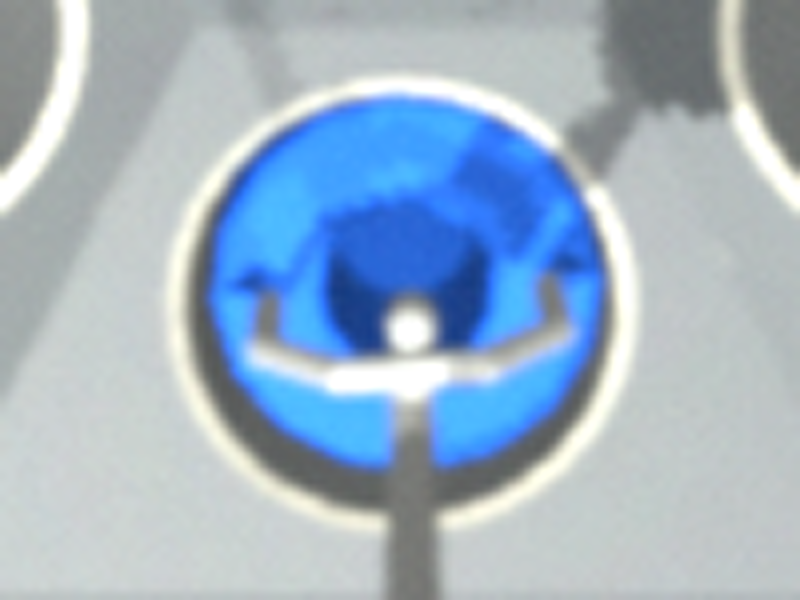

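>>> arm_command(
  motion=[
    {"travel": [-0.04,-0.001,0],"turn": [0,0,0]},
    {"travel": [-0.048,-0.001,0],"turn": [0,0,0]},
    {"travel": [-0.048,-0.001,0],"turn": [0,0,0]},
    {"travel": [-0.048,-0.001,0],"turn": [0,0,0]},
    {"travel": [-0.048,-0.001,0],"turn": [0,0,0]},
    {"travel": [0,0,0],"turn": [0,0,0]},
  ],
)

```text
time: 15.28
position: [0.5247, -0.0027, 0.2877]
ee_rot: [-1.556, 1.193, -1.104]
ft_force: [1.0, 1.3, -3.1]
gripper_width: 0.0192
```

```bash
python3 look.py w13
python3 - <<'E'
from hk import *
s=env.state()
plan(s['position']+[0,0,.05],Rt(s),n=4)
E
```

```text
15.275 [ 0.52470257 -0.00265585  0.28768468] ft [ 0.98  1.29 -3.14] 0.019224831932109235
tip e,d,y mm -7.368610582057345 -89.04669326094691 -0.28762526364537433 angerr 0.31644408045902045
pred tip px [403.5957316  310.66047596] pred wire [402.08840149  50.87512648] mouth [403.05452602 206.4314308 ]
n 4 dist 0.04999999999999999 ang 0.0
{"travel":[-0.0465,-0.0184,0.0002],"turn":[0.0,0.0,0.0]},{"travel":[-0.0465,-0.0184,0.0002],"turn":[0.0,0.0,0.0]},{"travel":[-0.0465,-0.0184,0.0002],"turn":[0.0,0.0,0.0]},{"travel":[-0.0465,-0.0184,0.0002],"turn":[0.0,0.0,0.0]}
```

View pics/w13.png

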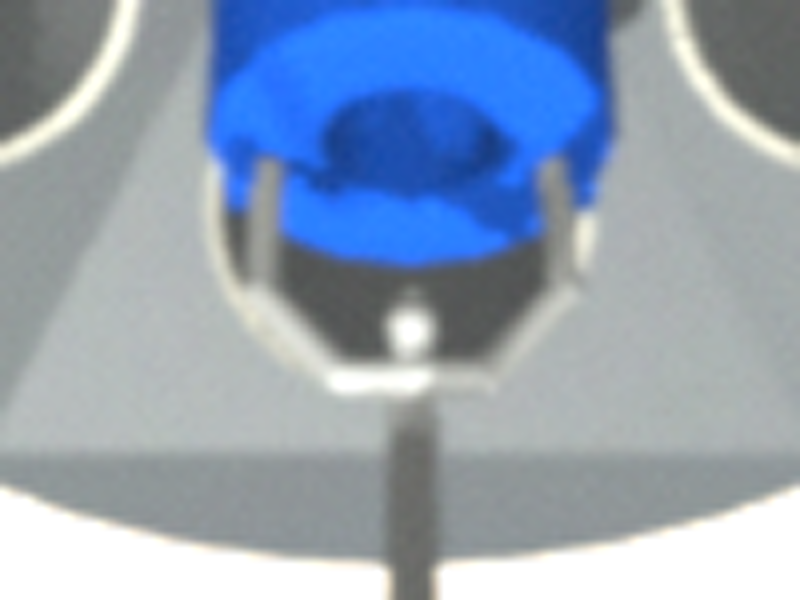

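>>> arm_command(
  motion=[
    {"travel": [-0.025,-0.01,0],"turn": [0,0,0]},
    {"travel": [-0.0465,-0.0184,0],"turn": [0,0,0]},
    {"travel": [-0.0465,-0.0184,0],"turn": [0,0,0]},
    {"travel": [-0.04,-0.016,0],"turn": [0,0,0]},
    {"travel": [-0.02,-0.008,0],"turn": [0,0,0]},
    {"travel": [0,0,0],"turn": [0,0,0]},
    {"travel": [0,0,0],"turn": [0,0,0]},
    {"travel": [0,0,0],"turn": [0,0,0]},
    {"travel": [0,0,0],"turn": [0,0,0]},
    {"travel": [0,0,0],"turn": [0,0,0]},
  ],
)

```text
time: 16.58
position: [0.5242, -0.0035, 0.3342]
ee_rot: [-1.563, 1.194, -1.111]
ft_force: [0.4, 1.1, -2.0]
gripper_width: 0.0191
```

```bash
python3 look.py w14
python3 - <<'E'
from hk import *
s=env.state();sc=env.get_image("scene");g=s['position']+Rt(s)@GAP;print("gap",g)
uv=proj(env.camera_info("scene"),g).astype(int);crop(sc,uv[0]-40,uv[1]-40,80,75,8,"pics/s14.png")
Rv=toolR(-Z,-u);p=tcp_for(g,Rv,GAP);plan(p,Rv,n=6)
E
```

```text
16.575 [ 0.52420514 -0.00345224  0.33419001] ft [ 0.44  1.11 -2.03] 0.019077387375263016
tip e,d,y mm 8.983293570777546 -132.57897691432595 -1.33601635783942 angerr 0.16691830196551555
pred tip px [403.71498395 310.79673039] pred wire [410.91251344 -96.06784383] mouth [411.76527994  33.55679034]
gap [ 0.53702881 -0.02908475  0.23407378]
n 6 dist 0.036248856013407965 ang 19.986943796371406
{"travel":[0.0065,-0.0233,0.0002],"turn":[0.0001,0.0006,0.074]},{"travel":[0.0051,-0.0236,0.0002],"turn":[0.0001,0.0006,0.074]},{"travel":[0.0037,-0.0239,0.0002],"turn":[0.0001,0.0006,0.074]},{"travel":[0.0024,-0.0241,0.0002],"turn":[0.0001,0.0006,0.074]},{"travel":[0.0009,-0.0241,0.0002],"turn":[0.0001,0.0006,0.074]},{"travel":[-0.0005,-0.0242,0.0002],"turn":[0.0001,0.0006,0.074]}
```

View pics/w14.png

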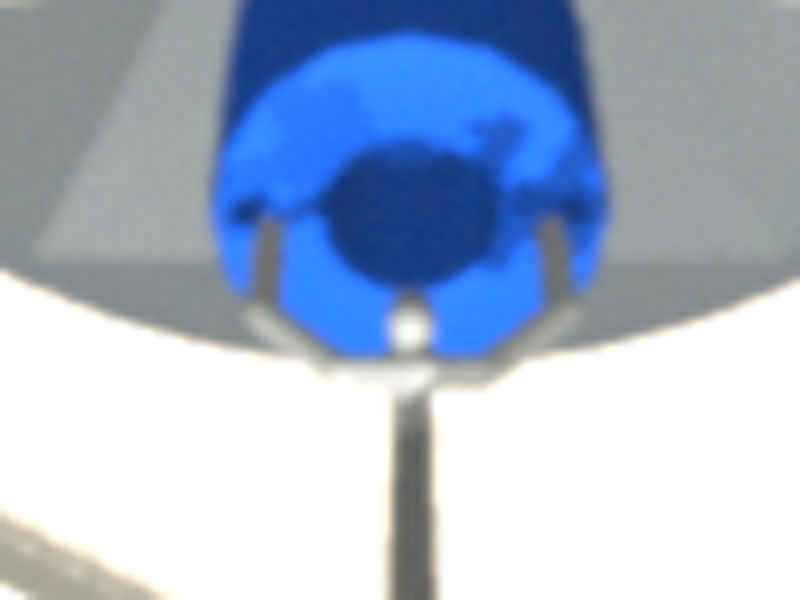

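View pics/s14.png

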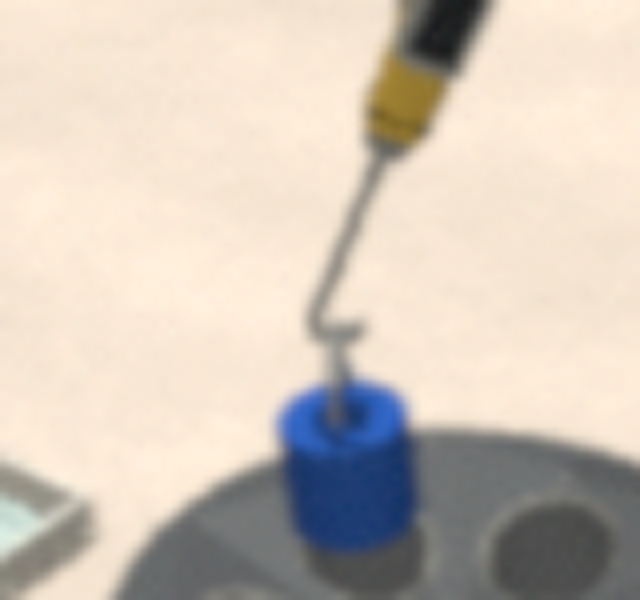

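The scene crop shows the adapter hanging freely from the hook, above the rotor. Turning the hook to vertical.

>>> arm_command(
  motion=[
    {"travel": [0.0065,-0.0233,0],"turn": [0,0,0.074]},
    {"travel": [0.005,-0.0236,0],"turn": [0,0,0.074]},
    {"travel": [0.004,-0.024,0],"turn": [0,0,0.074]},
    {"travel": [0.0025,-0.024,0],"turn": [0,0,0.074]},
    {"travel": [0.001,-0.024,0],"turn": [0,0,0.074]},
    {"travel": [-0.0005,-0.024,0],"turn": [0,0,0.074]},
    {"travel": [0,0,0],"turn": [0,0,0]},
    {"travel": [0,0,0],"turn": [0,0,0]},
  ],
)

```text
time: 17.68
position: [0.5397, -0.0356, 0.3379]
ee_rot: [-1.484, 1.542, -1.031]
ft_force: [-0.3, -0.0, -3.5]
gripper_width: 0.0189
```

Run:
```python
from hk import *
s=env.state();g=s['position']+Rt(s)@GAP;print(s['position'],s['ft_force'],"gap",g)
Rv=toolR(-Z,-u)
tgt=np.array([.4472,-.3043,g[2]]); print(np.round(Rt(s)-Rv,3))
plan(tcp_for(tgt,Rv,GAP),Rv,n=12)
```

```text
[ 0.53967038 -0.03558477  0.33790842] [-2.66776084e-01 -3.39323909e-03 -3.51521327e+00] gap [ 0.53678404 -0.02906474  0.23399716]
[[ 0.003 -0.001 -0.   ]
 [ 0.    -0.     0.001]
 [ 0.    -0.001  0.002]]
n 12 dist 0.2893338046902313 ang 0.1626837448514297
{"travel":[0.0018,-0.0694,-0.0669],"turn":[0.0001,0.0003,0.0001]},{"travel":[0.0018,-0.0694,-0.0669],"turn":[0.0001,0.0003,0.0001]},{"travel":[0.0018,-0.0694,-0.0669],"turn":[0.0001,0.0003,0.0001]},{"travel":[0.0019,-0.0694,-0.0669],"turn":[0.0001,0.0003,0.0001]},{"travel":[0.0019,-0.0694,-0.0669],"turn":[0.0001,0.0003,0.0001]},{"travel":[0.0019,-0.0694,-0.0669],"turn":[0.0001,0.0003,0.0001]},{"travel":[0.0019,-0.0695,-0.0669],"turn":[0.0001,0.0003,0.0001]},{"travel":[0.0019,-0.0695,-0.0669],"turn":[0.0001,0.0003,0.0001]},{"travel":[0.0019,-0.0695,-0.0669],"turn":[0.0001,0.0003,0.0001]},{"travel":[0.0019,-0.0695,-0.0669],"turn":[0.0001,0.0003,0.0001]},{"travel":[0.0019,-0.0695,-0.0669],"turn":[0.0001,0.0003,0.0001]},{"travel":[0.0019,-0.0695,-0.0669],"turn":[0.0001,0.0003,0.0001]}
```

>>> arm_command(
  motion=[
    {"travel": [0.0007,-0.025,-0.024],"turn": [0,0,0]},
    {"travel": [0.0013,-0.05,-0.048],"turn": [0,0,0]},
    {"travel": [0.002,-0.075,-0.072],"turn": [0,0,0]},
    {"travel": [0.0022,-0.083,-0.08],"turn": [0,0,0]},
    {"travel": [0.0024,-0.092,-0.088],"turn": [0,0,0]},
    {"travel": [0.0024,-0.092,-0.088],"turn": [0,0,0]},
    {"travel": [0.0024,-0.092,-0.088],"turn": [0,0,0]},
    {"travel": [0.0024,-0.092,-0.088],"turn": [0,0,0]},
    {"travel": [0.0022,-0.083,-0.08],"turn": [0,0,0]},
    {"travel": [0.002,-0.075,-0.072],"turn": [0,0,0]},
    {"travel": [0.0013,-0.05,-0.048],"turn": [0,0,0]},
    {"travel": [0.0007,-0.025,-0.024],"turn": [0,0,0]},
  ],
)

```text
time: 19.18
position: [0.4508, -0.3117, 0.3379]
ee_rot: [-1.472, 1.542, -1.02]
ft_force: [0.6, 0.5, -2.2]
gripper_width: 0.0194
```

>>> arm_command(
  motion=[
    {"travel": [0,0,0],"turn": [0,0,0]},
    {"travel": [0,0,0],"turn": [0,0,0]},
    {"travel": [0,0,0],"turn": [0,0,0]},
    {"travel": [0,0,0],"turn": [0,0,0]},
    {"travel": [0,0,0],"turn": [0,0,0]},
    {"travel": [0,0,0],"turn": [0,0,0]},
    {"travel": [0,0,0],"turn": [0,0,0]},
    {"travel": [0,0,0],"turn": [0,0,0]},
  ],
)

```text
time: 20.18
position: [0.4514, -0.3108, 0.3378]
ee_rot: [-1.469, 1.542, -1.015]
ft_force: [0.8, 0.1, -3.0]
gripper_width: 0.0194
```

Run:
```python
from hk import *
s=env.state();g=s['position']+Rt(s)@GAP;print(s['time'],s['position'],s['ft_force'],"gap",g)
i=env.camera_info("wrist");im=env.get_image("wrist");tp=env.get_image("top")
cv2.imwrite("pics/w15.png",cv2.resize(cv2.convertScaleAbs(im[:,:,::-1],alpha=1.5),(800,600)))
crop(tp,335,150,90,100,6,"pics/t15.png")
sc=env.get_image("scene");uv=proj(env.camera_info("scene"),g).astype(int);print(uv);crop(sc,uv[0]-50,uv[1]-20,100,75,8,"pics/s15.png")
```

```text
20.175 [ 0.45143253 -0.31083283  0.33783124] [ 0.7790422   0.0882093  -3.00835239] gap [ 0.44856596 -0.3042554   0.23392305]
[170 121]
```

View pics/w15.png

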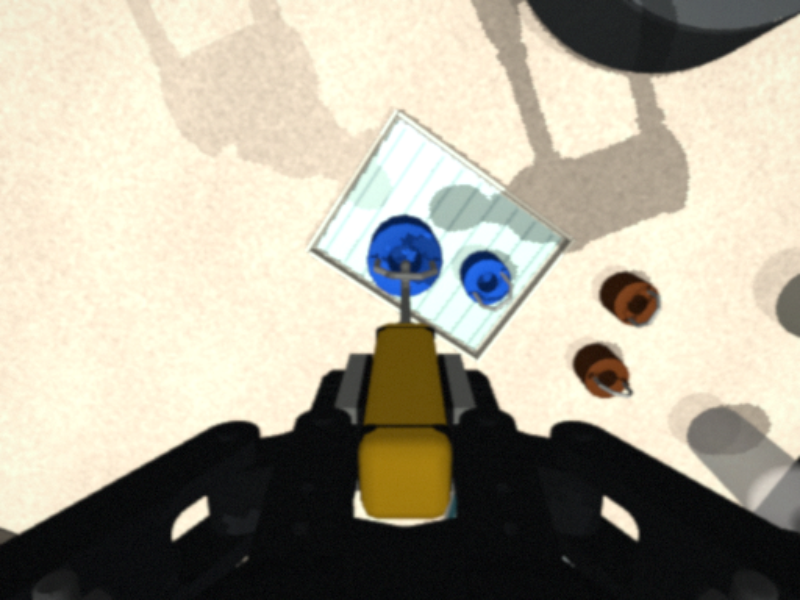

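View pics/s15.png

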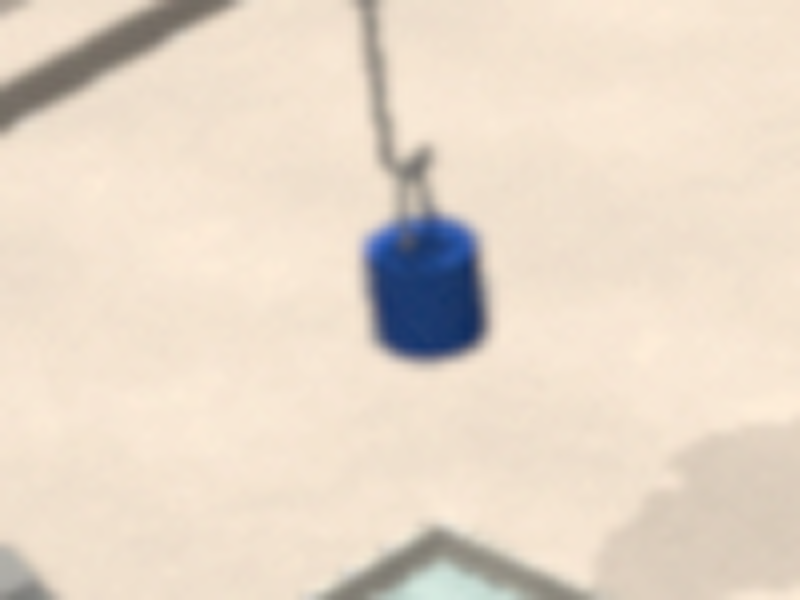

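View pics/t15.png

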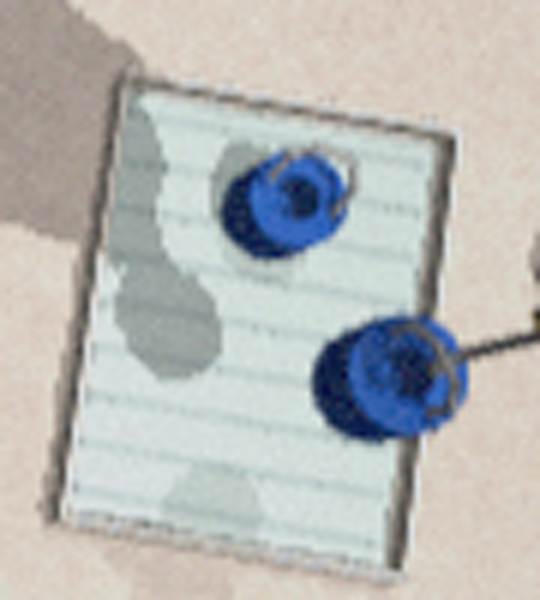

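Run:
```python
from hk import *
i=env.camera_info("wrist");T=lambda c:(np.array(c,float)+.5)/1.5625-.5
cs=np.array([onz(i,T(c),.022) for c in[(398,109),(311,247),(478,356),(570,240)]]);print(cs.round(4),cs.mean(0))
print("other",onz(i,T((487,281)),.044))
s=env.state();Rv=toolR(-Z,-u);g=s['position']+Rt(s)@GAP;print(g)
plan(tcp_for([.447,-.304,.095],Rv,GAP),Rv,n=10)
```

```text
[[ 0.4056 -0.2259  0.022 ]
 [ 0.3857 -0.3676  0.022 ]
 [ 0.5744 -0.396   0.022 ]
 [ 0.5954 -0.2583  0.022 ]] [ 0.49027477 -0.31195873  0.022     ]
other [ 0.539876   -0.32175675  0.044     ]
[ 0.44857113 -0.30424209  0.23392178]
n 10 dist 0.1389301205049416 ang 0.18029498810118125
{"travel":[0.0555,0.0019,-0.0006],"turn":[0.0001,0.0004,0.0]},{"travel":[0.0555,0.0019,-0.0006],"turn":[0.0001,0.0004,0.0]},{"travel":[0.0555,0.0019,-0.0005],"turn":[0.0001,0.0004,0.0]},{"travel":[0.0555,0.0019,-0.0005],"turn":[0.0001,0.0004,0.0]},{"travel":[0.0555,0.0019,-0.0005],"turn":[0.0001,0.0004,0.0]},{"travel":[0.0555,0.0019,-0.0005],"turn":[0.0001,0.0004,0.0]},{"travel":[0.0555,0.0019,-0.0005],"turn":[0.0001,0.0004,0.0]},{"travel":[0.0555,0.0019,-0.0005],"turn":[0.0001,0.0004,0.0]},{"travel":[0.0555,0.0019,-0.0004],"turn":[0.0001,0.0004,0.0]},{"travel":[0.0555,0.0019,-0.0004],"turn":[0.0001,0.0004,0.0]}
```

>>> arm_command(
  motion=[
    {"travel": [0.03,0.001,-0.0005],"turn": [0,0,0]},
    {"travel": [0.055,0.002,-0.0005],"turn": [0,0,0]},
    {"travel": [0.07,0.002,-0.0005],"turn": [0,0,0]},
    {"travel": [0.07,0.002,-0.0005],"turn": [0,0,0]},
    {"travel": [0.07,0.002,-0.0005],"turn": [0,0,0]},
    {"travel": [0.07,0.002,-0.0005],"turn": [0,0,0]},
    {"travel": [0.07,0.002,-0.0005],"turn": [0,0,0]},
    {"travel": [0.055,0.002,-0.0005],"turn": [0,0,0]},
    {"travel": [0.04,0.002,-0.0005],"turn": [0,0,0]},
    {"travel": [0.024,0.001,0],"turn": [0,0,0]},
  ],
)

```text
time: 21.58
position: [0.4504, -0.3105, 0.1986]
ee_rot: [-1.472, 1.543, -1.019]
ft_force: [-0.3, -0.3, -2.9]
gripper_width: 0.0189
```

>>> arm_command(
  motion=[
    {"travel": [0,0,0],"turn": [0,0,0]},
    {"travel": [0,0,0],"turn": [0,0,0]},
    {"travel": [0,0,0],"turn": [0,0,0]},
    {"travel": [0,0,0],"turn": [0,0,0]},
    {"travel": [0,0,0],"turn": [0,0,0]},
    {"travel": [0,0,0],"turn": [0,0,0]},
    {"travel": [0,0,0],"turn": [0,0,0]},
    {"travel": [0,0,0],"turn": [0,0,0]},
  ],
)

```text
time: 22.58
position: [0.4505, -0.3106, 0.1992]
ee_rot: [-1.466, 1.542, -1.013]
ft_force: [-0.0, 0.2, -3.0]
gripper_width: 0.0194
```

```bash
cat > look2.py <<'E'
from hk import *
import sys
n=sys.argv[1]
s=env.state();g=s['position']+Rt(s)@GAP;print(s['time'],s['position'],s['ft_force'].round(2),"gap",g.round(4))
i=env.camera_info("wrist");im=env.get_image("wrist")
crop(im,208,130,100,75,8,f"pics/w{n}.png")
sc=env.get_image("scene");uv=proj(env.camera_info("scene"),g).astype(int);crop(sc,uv[0]-50,uv[1]-30,100,75,8,f"pics/s{n}.png")
E
python3 look2.py 16
```

```text
22.575 [ 0.45054801 -0.3105974   0.19924479] [-0.04  0.17 -3.01] gap [ 0.4477 -0.304   0.0953]
```

View pics/s16.png

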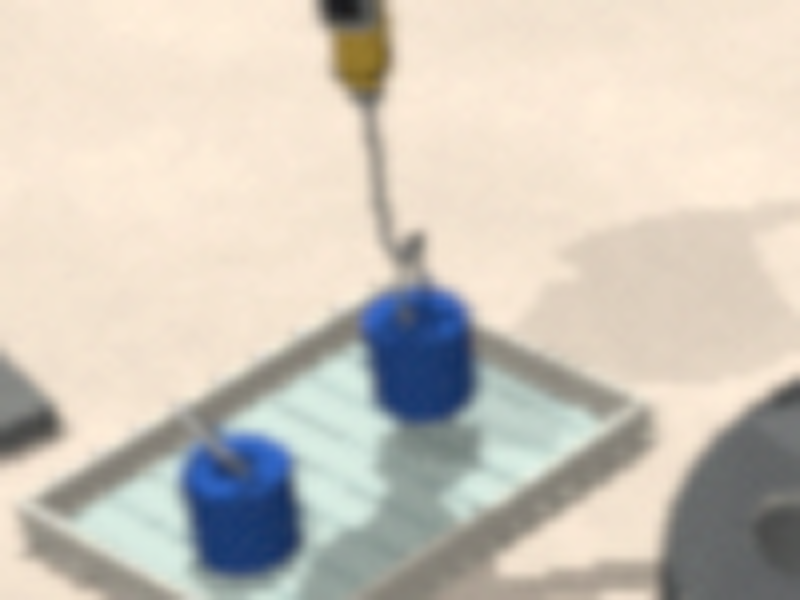

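View pics/w16.png

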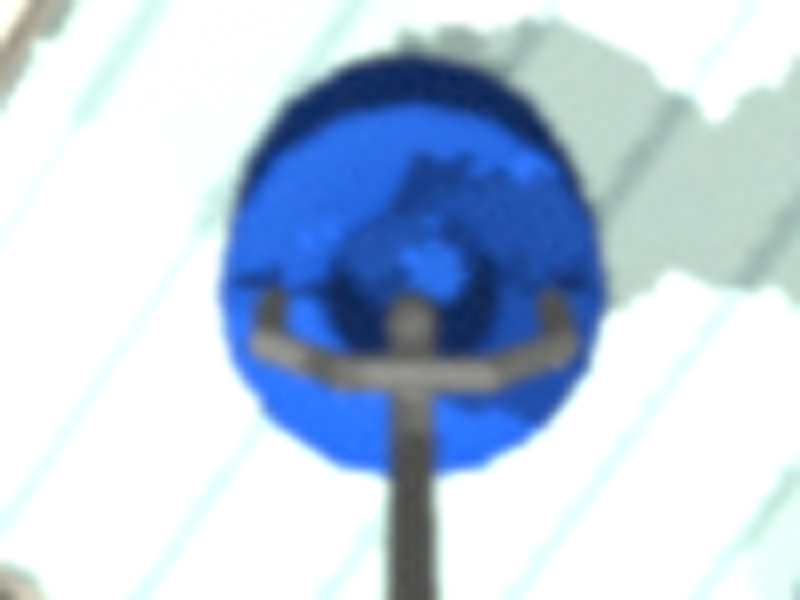

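>>> arm_command(
  motion=[
    {"travel": [0.01,0.0003,0],"turn": [0,0,0]},
    {"travel": [0.014,0.0004,0],"turn": [0,0,0]},
    {"travel": [0.014,0.0004,0],"turn": [0,0,0]},
    {"travel": [0.01,0.0003,0],"turn": [0,0,0]},
    {"travel": [0.006,0.0002,0],"turn": [0,0,0]},
    {"travel": [0.004,0.0001,0],"turn": [0,0,0]},
    {"travel": [0.004,0.0001,0],"turn": [0,0,0]},
    {"travel": [0.004,0.0001,0],"turn": [0,0,0]},
    {"travel": [0.004,0.0001,0],"turn": [0,0,0]},
    {"travel": [0.004,0.0001,0],"turn": [0,0,0]},
    {"travel": [0.004,0.0001,0],"turn": [0,0,0]},
    {"travel": [0.004,0.0001,0],"turn": [0,0,0]},
  ],
)

```text
time: 24.18
position: [0.4506, -0.3106, 0.1787]
ee_rot: [-1.466, 1.542, -1.013]
ft_force: [0.6, 0.6, -2.7]
gripper_width: 0.0196
```

```bash
python3 look2.py 17
```

```text
24.175 [ 0.45060644 -0.31058763  0.17868397] [ 0.61  0.61 -2.73] gap [ 0.4477 -0.304   0.0748]
```

View pics/s17.png

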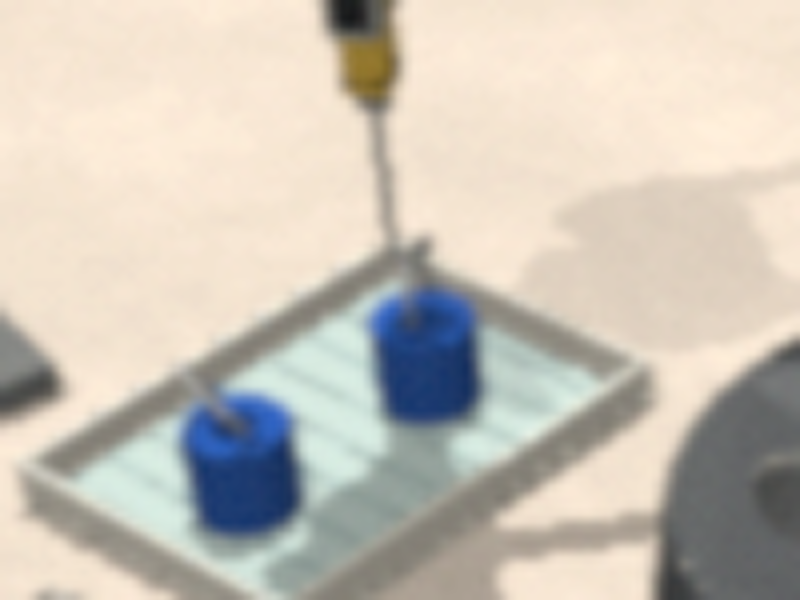

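View pics/w17.png

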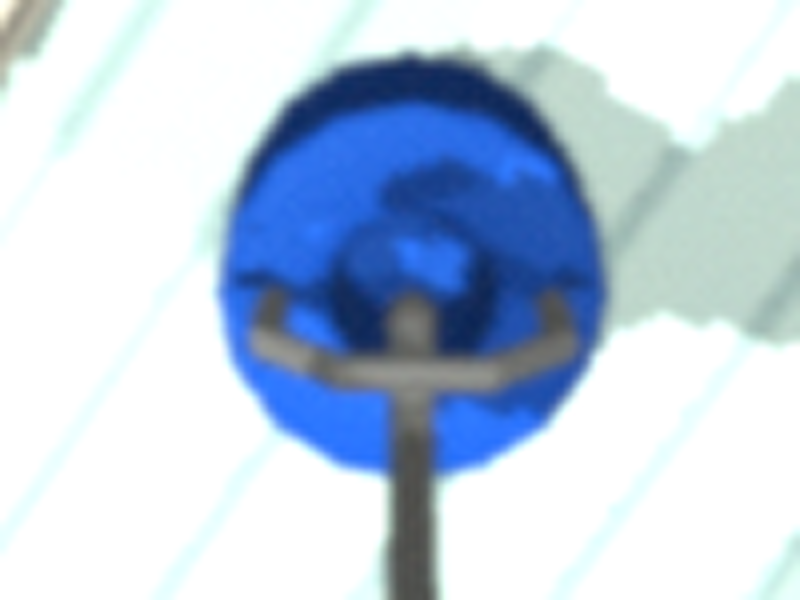

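>>> arm_command(
  motion=[
    {"travel": [0.004,0.0001,0],"turn": [0,0,0]},
    {"travel": [0.004,0.0001,0],"turn": [0,0,0]},
    {"travel": [0.004,0.0001,0],"turn": [0,0,0]},
    {"travel": [0.004,0.0001,0],"turn": [0,0,0]},
    {"travel": [0.004,0.0001,0],"turn": [0,0,0]},
    {"travel": [0.004,0.0001,0],"turn": [0,0,0]},
    {"travel": [0.004,0.0001,0],"turn": [0,0,0]},
    {"travel": [0.004,0.0001,0],"turn": [0,0,0]},
  ],
)

```text
time: 25.28
position: [0.4506, -0.3106, 0.1707]
ee_rot: [-1.468, 1.542, -1.015]
ft_force: [0.2, -0.7, -1.3]
gripper_width: 0.0196
```

```bash
python3 look2.py 18
```

```text
25.275 [ 0.45061999 -0.31059758  0.17069305] [ 0.17 -0.7  -1.28] gap [ 0.4478 -0.304   0.0668]
```

View pics/s18.png

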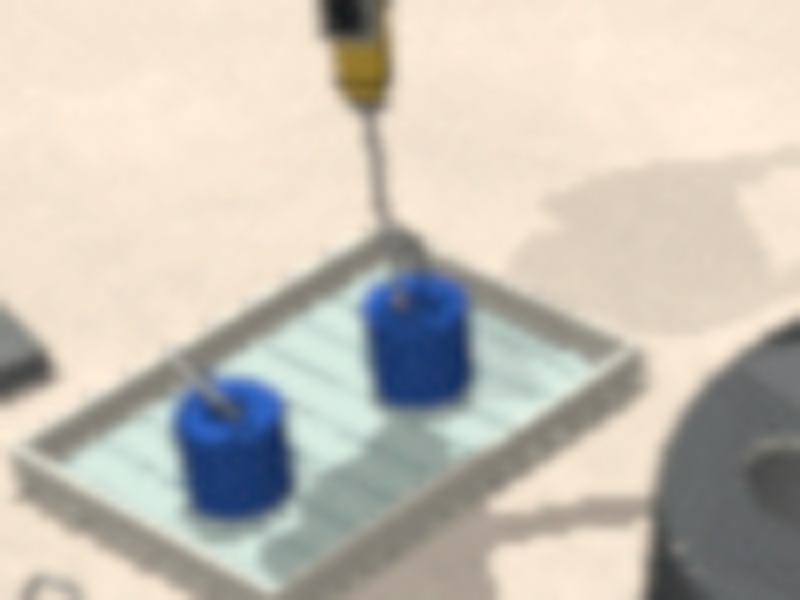

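View pics/w18.png

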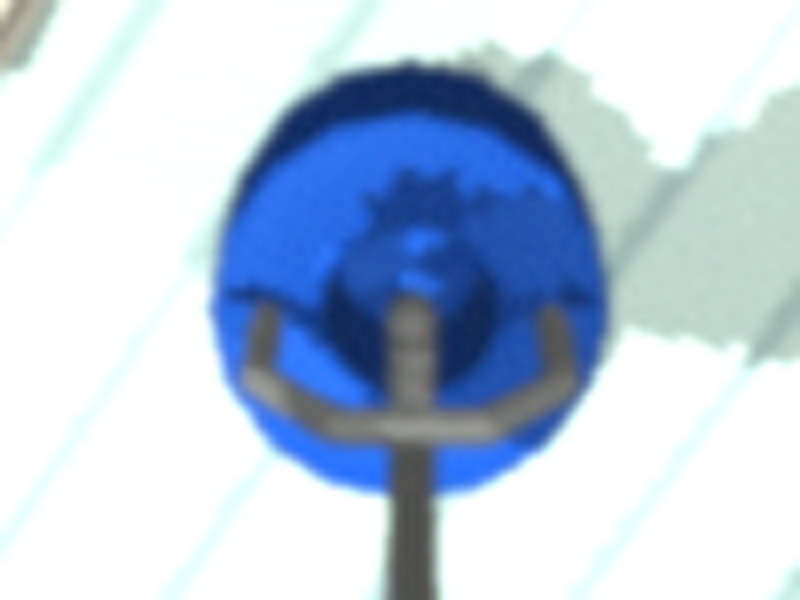

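>>> arm_command(
  motion=[
    {"travel": [0.006,0.0002,0],"turn": [0,0,0]},
    {"travel": [0.006,0.0002,0],"turn": [0,0,0]},
    {"travel": [0.006,0.0002,0],"turn": [0,0,0]},
    {"travel": [0.006,0.0002,0],"turn": [0,0,0]},
    {"travel": [0.006,0.0002,0],"turn": [0,0,0]},
    {"travel": [0.006,0.0002,0],"turn": [0,0,0]},
    {"travel": [0.006,0.0002,0],"turn": [0,0,0]},
    {"travel": [0,0,0],"turn": [0,0,0]},
  ],
)

```text
time: 26.38
position: [0.4505, -0.3105, 0.1601]
ee_rot: [-1.471, 1.543, -1.018]
ft_force: [0.5, 0.3, -1.9]
gripper_width: 0.0191
```

```bash
python3 look2.py 19
```

```text
26.375 [ 0.45054762 -0.31048222  0.16010178] [ 0.45  0.32 -1.86] gap [ 0.4477 -0.3039  0.0562]
```

View pics/s19.png

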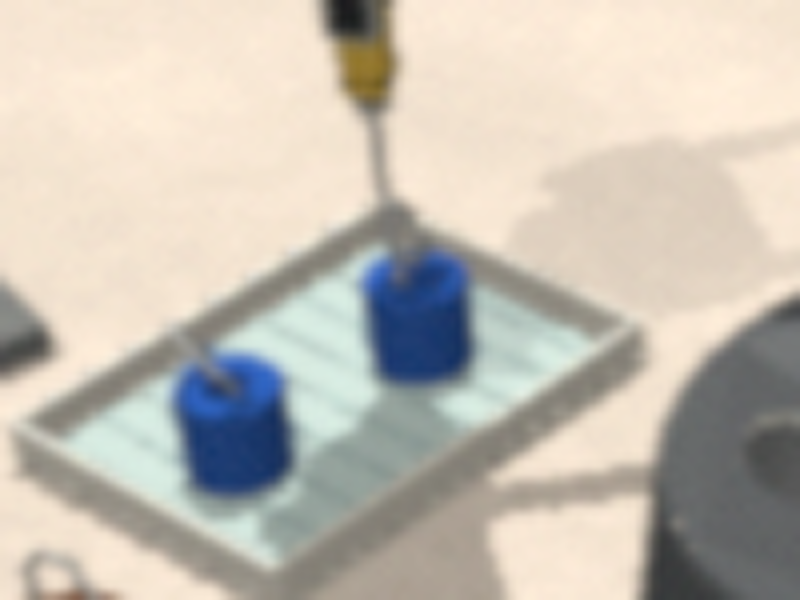

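View pics/w19.png

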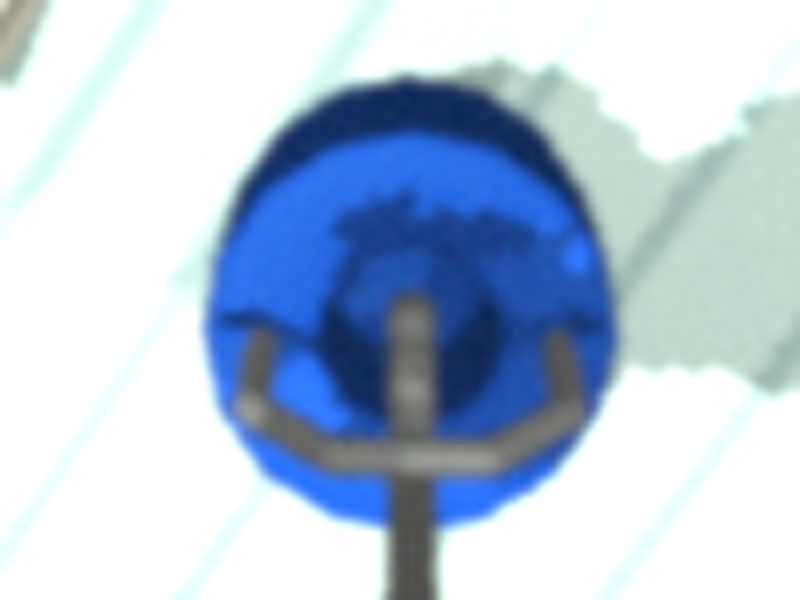

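>>> arm_command(
  motion=[
    {"travel": [0.005,0.0001,0],"turn": [0,0,0]},
    {"travel": [0.005,0.0001,0],"turn": [0,0,0]},
    {"travel": [0,0,0],"turn": [0,0,0]},
    {"travel": [0,-0.008,0],"turn": [0,0,0]},
    {"travel": [0,-0.008,0],"turn": [0,0,0]},
    {"travel": [0,-0.008,0],"turn": [0,0,0]},
    {"travel": [0,-0.008,0],"turn": [0,0,0]},
    {"travel": [0,0,0],"turn": [0,0,0]},
  ],
)

```text
time: 27.48
position: [0.4543, -0.318, 0.158]
ee_rot: [-1.467, 1.542, -1.014]
ft_force: [0.4, -0.6, -1.5]
gripper_width: 0.0188
```

```bash
python3 look2.py 20
```

```text
27.475 [ 0.45426649 -0.31796205  0.1579677 ] [ 0.43 -0.56 -1.47] gap [ 0.4514 -0.3114  0.0541]
```

View pics/w20.png

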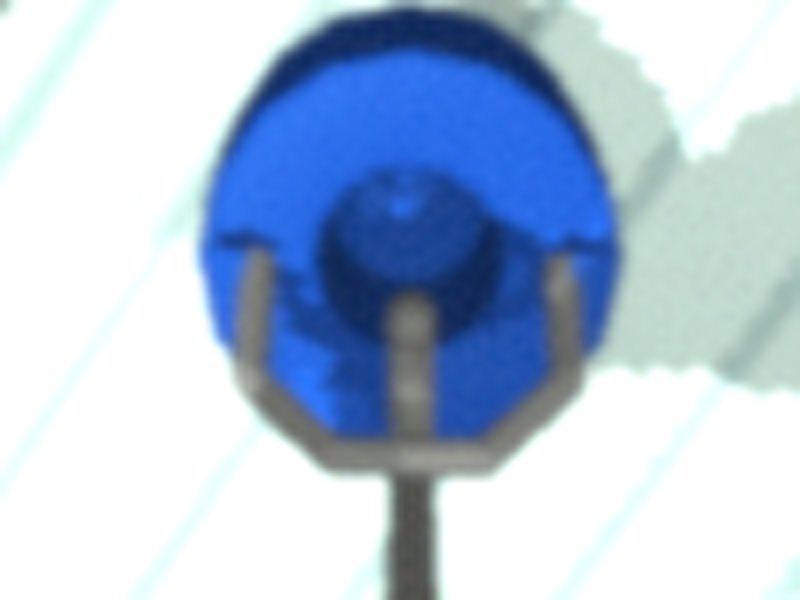

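>>> arm_command(
  motion=[
    {"travel": [0,-0.008,0],"turn": [0,0,0]},
    {"travel": [0,-0.008,0],"turn": [0,0,0]},
    {"travel": [0,-0.008,0],"turn": [0,0,0]},
    {"travel": [0,-0.008,0],"turn": [0,0,0]},
    {"travel": [0,-0.008,0],"turn": [0,0,0]},
    {"travel": [0,0,0],"turn": [0,0,0]},
  ],
)

```text
time: 28.32
position: [0.4586, -0.3269, 0.1582]
ee_rot: [-1.466, 1.542, -1.013]
ft_force: [0.2, 1.4, -1.1]
gripper_width: 0.0193
```

```bash
python3 look2.py 21
```

```text
28.325 [ 0.45859165 -0.3268872   0.1582374 ] [ 0.2   1.43 -1.09] gap [ 0.4557 -0.3203  0.0543]
```

View pics/w21.png

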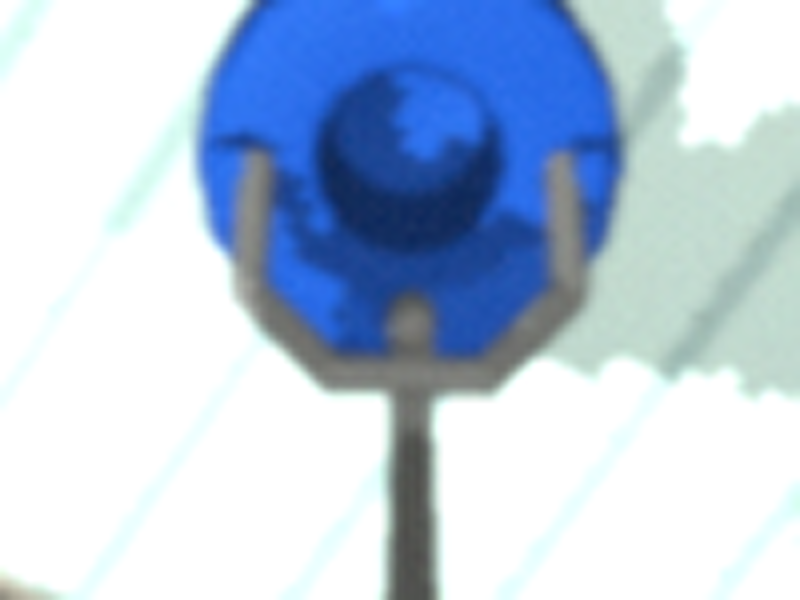

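View pics/s21.png

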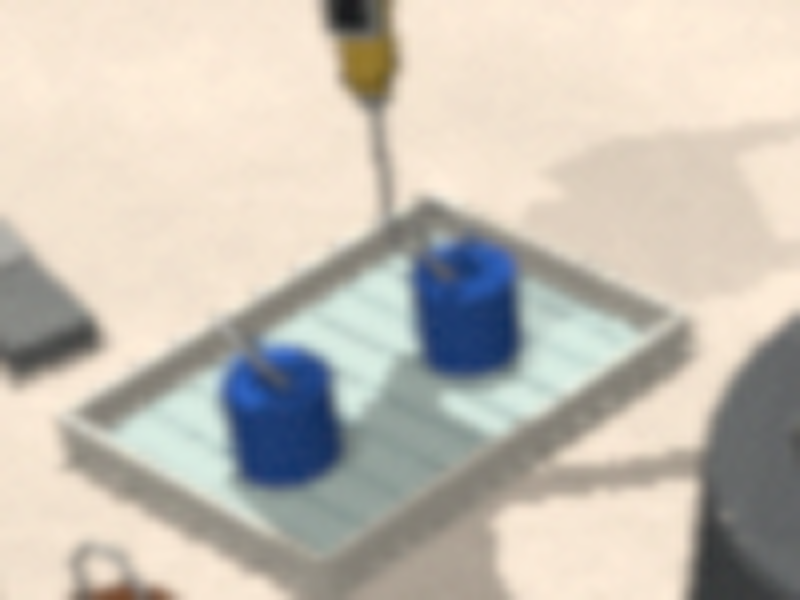

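>>> arm_command(
  motion=[
    {"travel": [0,-0.006,0],"turn": [0,0,0]},
    {"travel": [0,-0.006,0],"turn": [0,0,0]},
    {"travel": [0,-0.006,0],"turn": [0,0,0]},
    {"travel": [0,0,0],"turn": [0,0,0]},
  ],
)

```text
time: 28.92
position: [0.4606, -0.3309, 0.1584]
ee_rot: [-1.465, 1.542, -1.012]
ft_force: [-0.0, -0.1, -1.2]
gripper_width: 0.0195
```

```bash
python3 look2.py 22
```

```text
28.925 [ 0.4606069  -0.33091512  0.1584069 ] [-0.01 -0.12 -1.19] gap [ 0.4578 -0.3243  0.0545]
```

View pics/w22.png

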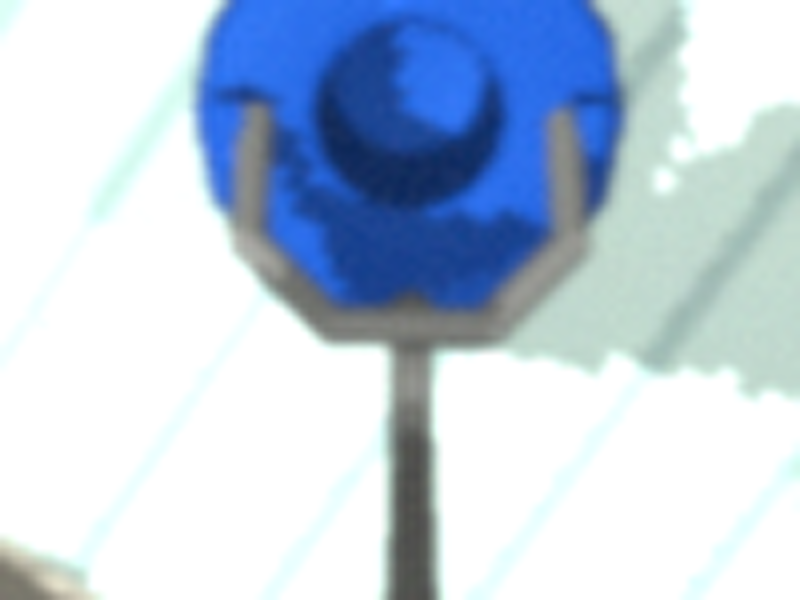

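The tip at (411,310) is passing under the wire and the adapter hasn't moved. Continuing outward.

>>> arm_command(
  motion=[
    {"travel": [0,-0.008,0],"turn": [0,0,0]},
    {"travel": [0,-0.01,0],"turn": [0,0,0]},
    {"travel": [0,-0.014,0],"turn": [0,0,0]},
    {"travel": [0,-0.016,0],"turn": [0,0,0]},
    {"travel": [0,-0.016,0],"turn": [0,0,0]},
    {"travel": [0,0,0],"turn": [0,0,0]},
  ],
)

```text
time: 29.78
position: [0.4677, -0.3456, 0.1588]
ee_rot: [-1.466, 1.542, -1.013]
ft_force: [-0.6, 0.2, -1.2]
gripper_width: 0.0189
```

```bash
python3 look2.py 23
```

```text
29.775 [ 0.46768267 -0.3455524   0.15878323] [-0.65  0.22 -1.15] gap [ 0.4648 -0.339   0.0549]
```

View pics/w23.png

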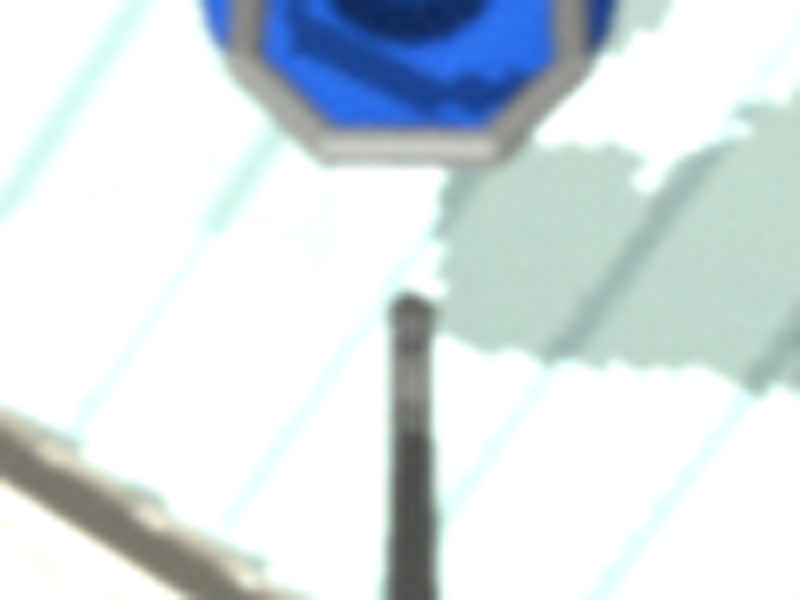

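View pics/s23.png

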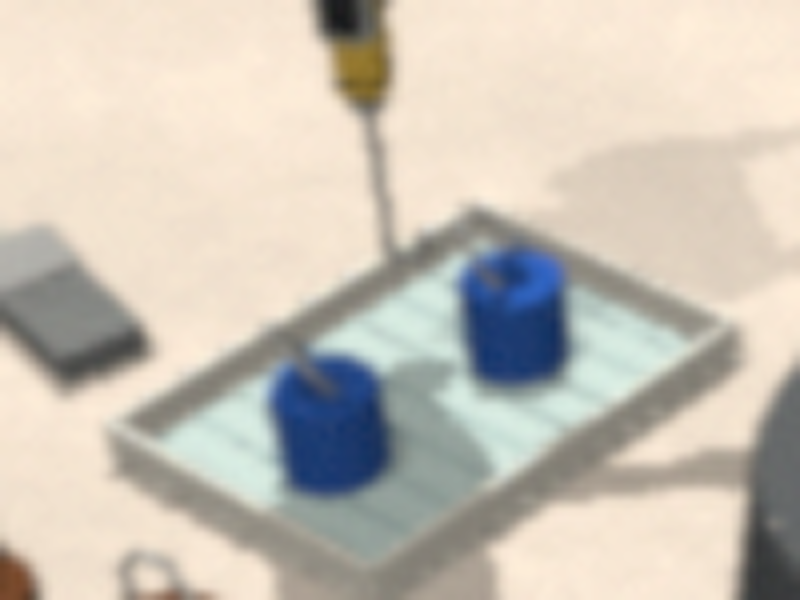

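Run:
```python
from hk import *
import grasp as G
s=env.state();R0=Rt(s);p1=s['position']+[0,0,.14]
plan(p1,R0,n=4)
pre=np.array([.4885,.329,.1109])+G.ax*.16;print(pre)
plan(pre,G.Rg,n=16,p0=p1,R0=R0)
```

```text
n 4 dist 0.14 ang 0.0
{"travel":[-0.1399,-0.0039,0.0004],"turn":[0.0,0.0,0.0]},{"travel":[-0.1399,-0.0039,0.0004],"turn":[0.0,0.0,0.0]},{"travel":[-0.1399,-0.0039,0.0004],"turn":[0.0,0.0,0.0]},{"travel":[-0.1399,-0.0039,0.0004],"turn":[0.0,0.0,0.0]}
[0.46103597 0.33320259 0.26846924]
n 16 dist 0.6790235107418251 ang 124.94823090449835
{"travel":[0.0035,0.1533,0.0728],"turn":[0.1729,-0.0126,0.0089]},{"travel":[0.0052,0.1617,0.0513],"turn":[0.1729,-0.0126,0.0089]},{"travel":[0.0068,0.1671,0.0289],"turn":[0.1729,-0.0126,0.0089]},{"travel":[0.0081,0.1695,0.0059],"turn":[0.1729,-0.0126,0.0089]},{"travel":[0.0093,0.1686,-0.0171],"turn":[0.1729,-0.0126,0.0089]},{"travel":[0.0101,0.1647,-0.0399],"turn":[0.1729,-0.0126,0.0089]},{"travel":[0.0108,0.1577,-0.0619],"turn":[0.1729,-0.0126,0.0089]},{"travel":[0.0111,0.1478,-0.0828],"turn":[0.1729,-0.0126,0.0089]},{"travel":[0.0112,0.1351,-0.1021],"turn":[0.1729,-0.0126,0.0089]},{"travel":[0.011,0.12,-0.1196],"turn":[0.1729,-0.0126,0.0089]},{"travel":[0.0105,0.1026,-0.1348],"turn":[0.1729,-0.0126,0.0089]},{"travel":[0.0098,0.0833,-0.1476],"turn":[0.1729,-0.0126,0.0089]},{"travel":[0.0088,0.0625,-0.1576],"turn":[0.1729,-0.0126,0.0089]},{"travel":[0.0076,0.0406,-0.1647],"turn":[0.1729,-0.0126,0.0089]},{"travel":[0.0061,0.0178,-0.1687],"turn":[0.1729,-0.0126,0.0089]},{"travel":[0.0045,-0.0052,-0.1696],"turn":[0.1729,-0.0126,0.0089]}
```

>>> arm_command(
  motion=[
    {"travel": [-0.06,-0.002,0],"turn": [0,0,0]},
    {"travel": [-0.16,-0.004,0],"turn": [0,0,0]},
    {"travel": [-0.18,-0.005,0],"turn": [0,0,0]},
    {"travel": [-0.16,-0.004,0],"turn": [0,0,0]},
  ],
)

```text
time: 30.38
position: [0.4672, -0.3452, 0.3019]
ee_rot: [-1.446, 1.54, -0.993]
ft_force: [0.6, -0.5, -2.1]
gripper_width: 0.0188
```

>>> arm_command(
  motion=[
    {"travel": [0.0035,0.153,0.073],"turn": [0.173,-0.0126,0.0089]},
    {"travel": [0.005,0.162,0.051],"turn": [0.173,-0.0126,0.0089]},
    {"travel": [0.007,0.167,0.029],"turn": [0.173,-0.0126,0.0089]},
    {"travel": [0.008,0.17,0.006],"turn": [0.173,-0.0126,0.0089]},
    {"travel": [0.009,0.169,-0.017],"turn": [0.173,-0.0126,0.0089]},
    {"travel": [0.01,0.165,-0.04],"turn": [0.173,-0.0126,0.0089]},
    {"travel": [0.011,0.158,-0.062],"turn": [0.173,-0.0126,0.0089]},
    {"travel": [0.011,0.148,-0.083],"turn": [0.173,-0.0126,0.0089]},
    {"travel": [0.011,0.135,-0.102],"turn": [0.173,-0.0126,0.0089]},
    {"travel": [0.011,0.12,-0.12],"turn": [0.173,-0.0126,0.0089]},
    {"travel": [0.0105,0.103,-0.135],"turn": [0.173,-0.0126,0.0089]},
    {"travel": [0.01,0.083,-0.148],"turn": [0.173,-0.0126,0.0089]},
  ],
)

```text
time: 31.88
position: [0.4623, 0.1656, 0.2775]
ee_rot: [1.242, 1.427, 0.059]
ft_force: [0.3, 1.4, -0.5]
gripper_width: 0.0189
```

>>> arm_command(
  motion=[
    {"travel": [0.009,0.0625,-0.158],"turn": [0.173,-0.0126,0.0089]},
    {"travel": [0.0075,0.041,-0.165],"turn": [0.173,-0.0126,0.0089]},
    {"travel": [0.006,0.018,-0.169],"turn": [0.173,-0.0126,0.0089]},
    {"travel": [0.0045,-0.005,-0.17],"turn": [0.173,-0.0126,0.0089]},
    {"travel": [0,0,0],"turn": [0,0,0]},
    {"travel": [0,0,0],"turn": [0,0,0]},
  ],
)

```text
time: 32.62
position: [0.461, 0.3338, 0.269]
ee_rot: [1.563, 1.396, -0.16]
ft_force: [0.1, -0.6, -1.8]
gripper_width: 0.0195
```

Run:
```python
from hk import *
import grasp as G
s=env.state();print(s['time'],s['position'],s['ft_force'],s['q'].round(2))
plan(np.array([.4885,.329,.1109])+G.ax*.08,G.Rg,n=3)
im=env.get_image("wrist");crop(im,208,130,100,75,8,"pics/w24.png")
tp=env.get_image("top");crop(tp,335,150,90,100,6,"pics/t24.png")
```

```text
32.625 [0.46095709 0.33375876 0.26901029] [ 0.14380468 -0.61592725 -1.84916414] [ 0.58  0.18  1.55 -0.12  1.28  2.33]
n 3 dist 0.0805627965300799 ang 0.09057702710004747
{"travel":[0.1074,0.0,0.0006],"turn":[-0.0001,0.0006,-0.0003]},{"travel":[0.1074,0.0,0.0006],"turn":[-0.0001,0.0006,-0.0003]},{"travel":[0.1074,0.0001,0.0007],"turn":[-0.0001,0.0006,-0.0003]}
```

View pics/w24.png

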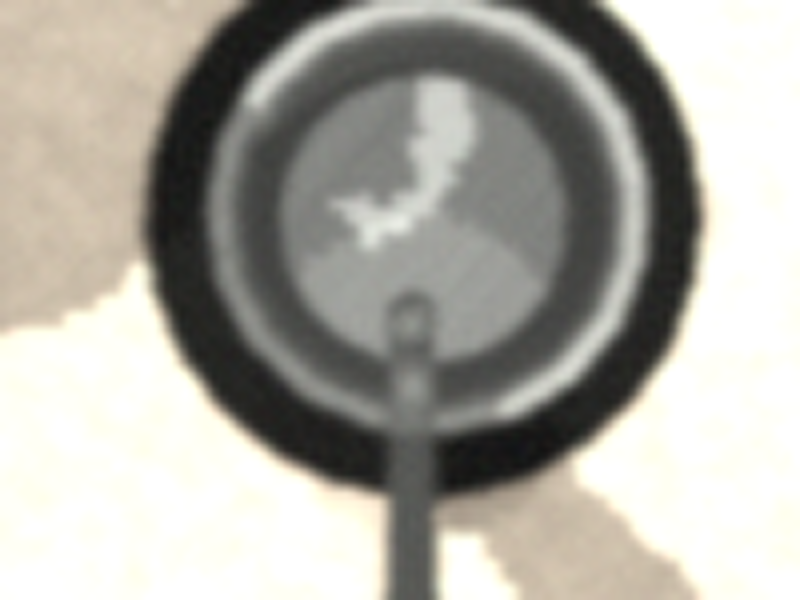

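View pics/t24.png

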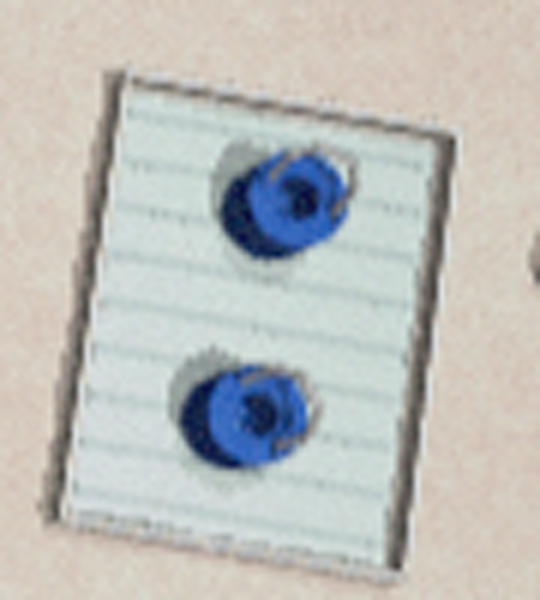

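The top view shows both adapters standing in the tray, at (300,200) and (262,415). The wrist view shows the hook held as before with the cup below it. Lowering the hook into the cup.

>>> arm_command(
  motion=[
    {"travel": [0.08,0,0.0006],"turn": [0,0,0]},
    {"travel": [0.12,0,0.0006],"turn": [0,0,0]},
    {"travel": [0.12,0,0.0006],"turn": [0,0,0]},
    {"travel": [0.1,0,0],"turn": [0,0,0]},
    {"travel": [0.08,0,0],"turn": [0,0,0]},
    {"travel": [0.06,0,0],"turn": [0,0,0]},
    {"travel": [0.03,0,0],"turn": [0,0,0]},
    {"travel": [0,0,0],"turn": [0,0,0]},
    {"travel": [0,0,0],"turn": [0,0,0]},
  ],
)

```text
time: 33.85
position: [0.487, 0.3299, 0.124]
ee_rot: [1.573, 1.395, -0.152]
ft_force: [0.1, -1.0, -1.2]
gripper_width: 0.0194
```

Run:
```python
from hk import *
import grasp as G
s=env.state();print(s['time'],s['position'],s['ft_force'])
plan(np.array([.4885,.329,.1109])+G.ax*.001,G.Rg,n=3)
im=env.get_image("wrist");cv2.imwrite("pics/w25.png",cv2.resize(cv2.convertScaleAbs(im[:,:,::-1],alpha=1.6),(800,600)))
```

```text
33.85 [0.4869981  0.32993286 0.12403077] [ 0.09994654 -0.96251248 -1.23644787]
n 3 dist 0.01225217893299785 ang 0.13959261773475262
{"travel":[0.0163,-0.0009,0.0009],"turn":[-0.0008,-0.0,-0.0007]},{"travel":[0.0163,-0.0009,0.0009],"turn":[-0.0008,-0.0,-0.0007]},{"travel":[0.0163,-0.0009,0.0009],"turn":[-0.0008,-0.0,-0.0007]}
```

View pics/w25.png

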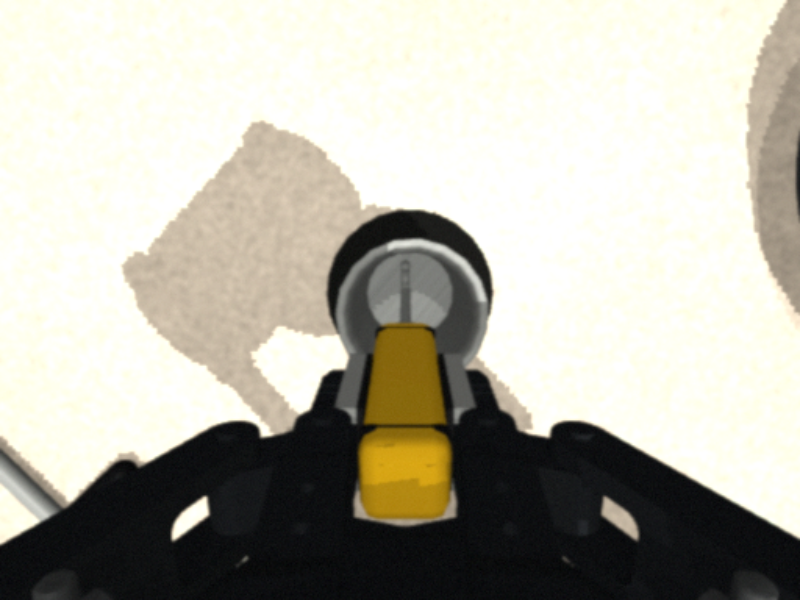

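>>> arm_command(
  motion=[
    {"travel": [0.016,0,0.0009],"turn": [0,0,0]},
    {"travel": [0.016,0,0.0009],"turn": [0,0,0]},
    {"travel": [0.012,0,0.0009],"turn": [0,0,0]},
    {"travel": [0.004,0,0],"turn": [0,0,0]},
    {"travel": [0,0,0],"turn": [0,0,0]},
    {"travel": [0,0,0],"turn": [0,0,0]},
  ],
)

```text
time: 34.65
position: [0.4885, 0.3287, 0.1114]
ee_rot: [1.568, 1.396, -0.156]
ft_force: [-0.3, -0.0, -1.0]
gripper_width: 0.0194
```

>>> arm_command(
  motion=[
    {"travel": [0,0,0],"turn": [0,0,0]},
    {"travel": [0,0,0],"turn": [0,0,0]},
    {"travel": [0,0,0],"turn": [0,0,0]},
    {"travel": [0,0,0],"turn": [0,0,0]},
    {"travel": [0,0,0],"turn": [0,0,0]},
    {"travel": [0,0,0],"turn": [0,0,0]},
    {"travel": [0,0,0],"turn": [0,0,0]},
    {"travel": [0,0,0],"turn": [0,0,0]},
  ],
  hand=1,
)

```text
time: 35.65
position: [0.4885, 0.3287, 0.1113]
ee_rot: [1.567, 1.396, -0.157]
ft_force: [0.3, -0.0, -0.3]
gripper_width: 0.0855
```

Run:
```python
from hk import *
s=env.state();print(s['time'],s['position'],s['ft_force'],s['gripper_width'])
im=env.get_image("wrist");cv2.imwrite("pics/w26.png",cv2.resize(cv2.convertScaleAbs(im[:,:,::-1],alpha=1.6),(800,600)))
```

```text
35.65 [0.48849627 0.32868711 0.1113384 ] [ 0.33453442 -0.01579671 -0.30956707] 0.08549349821400339
```

View pics/w26.png

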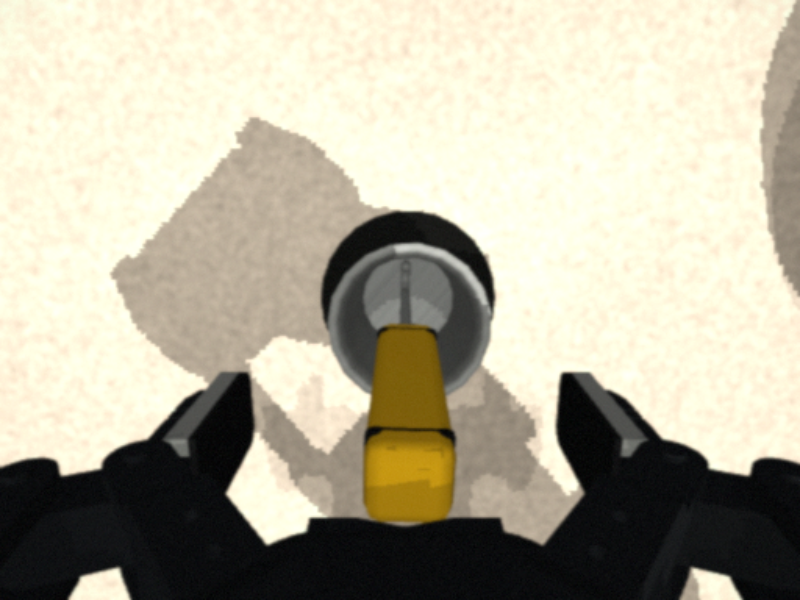

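The hook is released and standing in the cup, with the jaws clear on both sides. Withdrawing along the tool axis.

>>> arm_command(
  motion=[
    {"travel": [-0.05,0,0],"turn": [0,0,0]},
    {"travel": [-0.1,0,0],"turn": [0,0,0]},
    {"travel": [-0.15,0,0],"turn": [0,0,0]},
    {"travel": [-0.15,0,0],"turn": [0,0,0]},
    {"travel": [-0.15,0,0],"turn": [0,0,0]},
    {"travel": [-0.05,0,0],"turn": [0,0,0]},
    {"travel": [0,0,0],"turn": [0,0,0]},
    {"travel": [0,0,0],"turn": [0,0,0]},
    {"travel": [0,0,0],"turn": [0,0,0]},
    {"travel": [0,0,0],"turn": [0,0,0]},
  ],
)

```text
time: 36.95
position: [0.4604, 0.3329, 0.2702]
ee_rot: [1.559, 1.397, -0.165]
ft_force: [0.0, -0.5, 0.9]
gripper_width: 0.0851
```

Run:
```python
from hk import *
s=env.state();print(s['time'],s['position'],s['ft_force'])
im=env.get_image("wrist");cv2.imwrite("pics/w27.png",cv2.resize(cv2.convertScaleAbs(im[:,:,::-1],alpha=1.6),(800,600)))
sc=env.get_image("scene");cv2.imwrite("pics/s27.png",cv2.resize(cv2.convertScaleAbs(sc[:,:,::-1],alpha=1.4),(800,600)))
ti=env.camera_info("top");tp=env.get_image("top");crop(tp,335,150,90,100,6,"pics/t27.png")
c=onz(ti,(np.array([262,415])+.5)/6-.5+[335,150],.044);d=c-[.491,-.312,.044];a=np.radians(-9.5)
print("adapter top",c,"tray xy",d[0]*np.cos(a)+d[1]*np.sin(a),-d[0]*np.sin(a)+d[1]*np.cos(a))
```

```text
36.95 [0.4603562  0.33287156 0.27023976] [ 0.02710714 -0.47392613  0.85278574]
adapter top [ 0.44871328 -0.30565376  0.044     ] tray xy -0.04275421147761205 -0.0007201209059665079
```

View pics/s27.png

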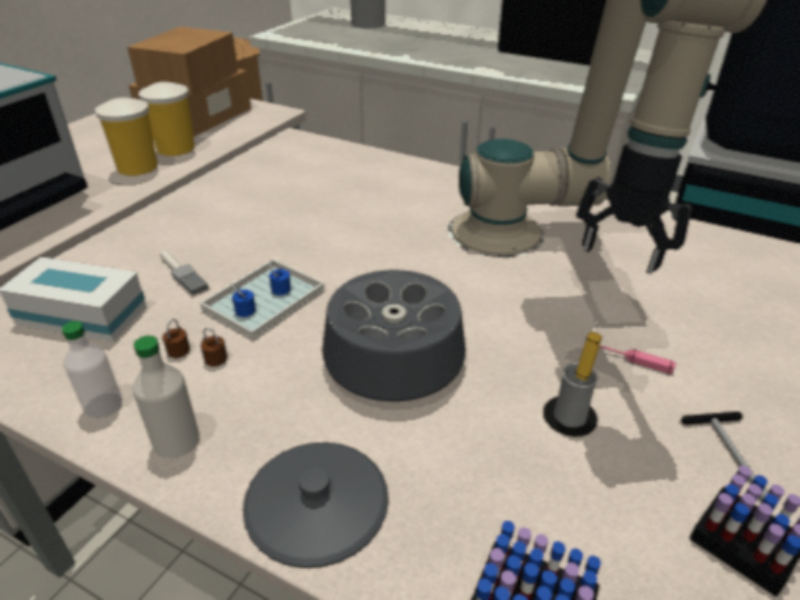

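View pics/w27.png

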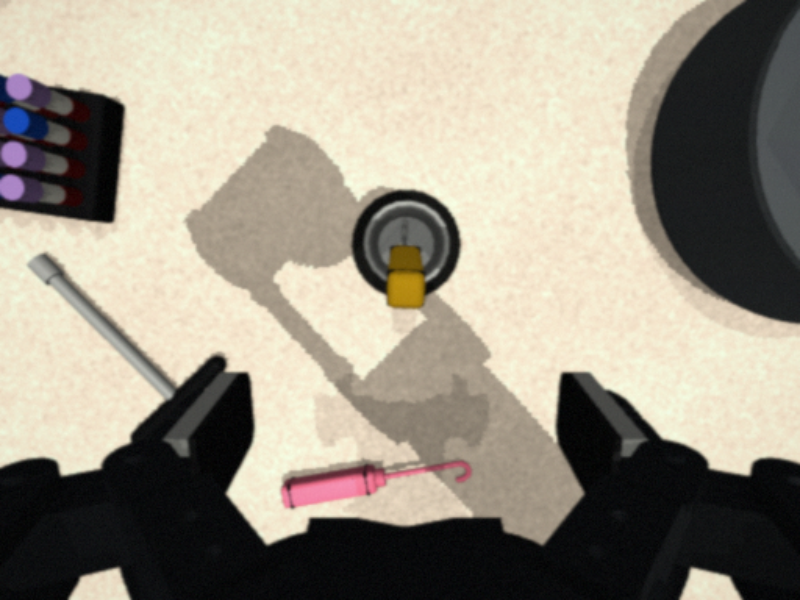

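Everything is where it should be: both adapters are upright in the tray at (244,302) and (280,281), the hook is in its cup at (590,355), and the gripper is clear. Handing in.

```bash
python3 -c "
from bench import env
print(env.close_job())"
```

```text
the job is handed in; nothing more can be done
None
```

The job is done and handed in at about 37 s of the 72 s allowed; the hand-in reports no verdict, so I can't confirm the official result.

- **What I did:** I took the yellow hook from its cup and saw that the bail leaned toward the rotor axis. I hooked it from the outer side, drew the adapter out along the bore and lowered it slowly into the tray. I then slid the hook out from under the bail and stood it back in the cup in its original pose.
- **Last checks:** The adapter stands upright in the tray at about (-43, -1) mm in the tray's frame. The other adapter looks unmoved. The hook stands handle-up in the cup and the gripper is clear of everything. The wrist force readings I took, at the ends of moves, stayed within a few newtons.
- **What disagreed:**
  - The first fit of the hook's pose gave a lean of about 7–9 degrees instead of the stated 11. I corrected for it from the wrist view once the hook was gripped.
  - The adapter touched down up to about 8 mm lower than I had computed, which I put down mostly to a small error in the grip height.

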